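# Load the cell into the radiation monitor

### The arm

A 6-joint arm with a two-finger parallel gripper is mounted at the origin on the work surface. World frame = base frame: x ahead of the robot, y to its left, z up, the work surface at z = 0. Lengths are in m, angles in rad, forces in N, time in s.
With the tool pointing down it reaches from about 0.25 to 0.8 m from the base axis. Payload 3.9 kg.
Tool frame: the origin (TCP) lies at the very end of the fingers, on their centre line; the grasp point (between the pads) lies 19 mm behind it; x points along the fingers, y is the direction in which the jaws open and shut, and the axes are right-handed (so a half turn about x gives the same grasp; the last joint's range is limited). The gripper opens to 85 mm and grips with 20 to 120 N. Pads are 22 mm wide; open, the fingers measure 114 mm over their backs; the gripper's body (76 mm by 85 mm) begins 54 mm behind the grasp point. The pads swing forward as they close: fully open they stand 13 mm farther back than shut.
Start: joints at [1.196, 0.26, -0.138, 1.173, 0, 1.571], TCP at [0.192, 0.489, 0.231] pointing down, gripper open.
Joint ranges: [-2.78, 2.78], [-0.83, 1.72], [-1.28, 1.37], [-1.9, 2.12], [-1.57, 1.48], [-3.14, 3.14]. Speed limits (rad/s): [2.57, 2.57, 3.14, 3.14, 3.14, 3.14].

### API

Orientations are given as a rotation vector (axis times angle).
In Python, from plant import bot, eyes gives the robot as it stands.
- The arm moves only by the tool move_arm, never from a script. Its argument "series" is a list of rows, each an object of numbers: "tx", "ty", "tz": the shift along the tool's x, y, z each as a share of 0.02 m, from -1 to 1; "wx", "wy", "wz": the turn, a rotation vector about the tool's x, y, z each as a share of 4 degrees, from -1 to 1; "jaw": the finger opening in mm, from 0 to 85.4. In form: [{"tx": .., "ty": .., "tz": .., "wx": .., "wy": .., "wz": .., "jaw": ..}, ...]. A call has 1 to 12 rows; each row shifts and turns the commanded pose from where the row before left it, along the tool's axes as they then stand; what a row does not reach is not made up. A row lasts 1/12 s, in which the tool goes at most 41.7 mm and 7.16 degrees, less where a joint would pass 70% of its speed; a pose out of reach is approached as far as the arm can. A call with a number of a shift or a turn outside -1 to 1 is refused whole. A call with a gripper value outside its range is refused whole. The fingers move at their own pace and stop on an object; "force" is the grip in N (left out, the last holds). Time passes only in rows, so rows that do not move let the fingers close. It gives the time, the measured TCP pose, the force and the opening at its end, in the units of the state.
- bot.sense(): the state, without advancing time (a new reading comes with each control period).
- eyes.capture(name): name is "scene" or "top" or "wrist"; returns a dict with "image" (480x640x3 uint8, blue, green, red), "mtx" (3x3 intrinsics, pixels), "view" (4x4, takes a point from world to camera coordinates); the wrist camera has in their place "tool_from_camera" (4x4, takes a point from camera to tool coordinates, whose origin is the TCP and whose axes are the tool frame's). Camera axes: x right, y up, looking along -z (the intrinsics and any distortion apply to the point x, -y, -z); pixel columns grow to the right and rows downward; lengths in m; the calibration is good to about 2 mm. A picture is of the moment at which its call begins: read the wrist's pose just before it. There is no depth.
- bot.job_done(): hands the job in, once; it reports no verdict.
The state is a dict: "clock": time; "q": joint angles; "qd": joint speeds; "effort": joint torques, N m; "tool_pos": TCP position; "tcp_rot": TCP orientation; "ft_force": force on the tool from outside, world axes, zero at the start; "ft_torque": the same for the moment, N m; "gripper_width": finger opening in m.
Only numpy, scipy, OpenCV 4.12 (cv2) and the standard library are available. Lean on these libraries where they do the work, as an engineer would, in place of code of your own. Each camera call takes 0.05 s, during which the arm holds its last target.

### The job

Load the fresh green cell into the open cell holder of the yellow radiation monitor: tuck its flat end under the two tabs and push it back against the spring, then press the button end down between the two clips until it snaps home against the brass contact, and let go. Push gently: do not ram the spring or force the cell, and leave the red spent cell and everything else on the bench as it is.

Things in the scene. Friction and masses are not known exactly. Their poses are not given: they have to be found in the camera images.
- cell: Fresh cell: cylinder 32 mm in diameter, 70 mm long, 140 g, green sleeve with a white band near the button end. Origin at its centre, x axis along it towards the button (+) end. Full width from x = -34.5 to 30.5 mm, a 25 mm wide shoulder to 33, a 12 mm wide steel button to 35. It may be rolled by any angle about x. Starts level in one of the tray's two grooves, its axis 26 mm above the bench
- cell_plus (a point): centre of the button end face of the fresh cell, on its axis, 35 mm from its centre
- cell_minus (a point): centre of the flat end face of the fresh cell, on its axis, 35 mm from its centre
- spent: spent cell, same size and frame, red sleeve with a white band; lies parallel in the other groove, 84 mm away. To be left alone
- tray: white cell tray 170 x 104 mm, plate 6 mm thick, fixed; origin at the centre of its underside. Grooves run along its y at x = -42 and 42 mm, each made of four short grey supports under the cell (up to 14 mm high, within 14 mm of the groove's centre line). Button ends point to +y. Beside a cell, fingers can go down to 8 mm above the bench
- monitor: yellow area monitor, face down on grey foam, fixed; 150 (x) x 240 (y) mm, origin at the centre of its underside, 0 to 6 mm above the bench. Inside floor at z = 20 mm, rim at 50 mm, 7 mm thick; carrying handle sticks out 29 mm at +x. The grey cell holder stands inside, along y; circuit board (parts up to z = 38 mm) from y = 32 mm on. More than 24 mm beside the holder's centre line the floor is free
- bay (a point): nominal centre of the loaded cell: x = 0, y = -25, z = 40 mm of the monitor, same axes. The holder is screwed through slots: all of it stands up to 4 mm off along y, either way (not in these poses), and stays there. The loaded cell lies along y, button to +y, on rails, underside at z = -16, top at 16 mm of bay. It must enter tilted 18 to 28 degrees, button end up; a level cell is blocked
- tabs (a point): nominal middle of the two tabs' free edge over the spring (y = -32, z = 18.5 mm of bay), underside. Tabs 3 mm thick, each from 6 to 14 mm off the centre line; housing behind, y = -50 to -66. The spring plate (22 mm wide, 26 high, on the axis) stands free at y = -31, yields to -y: 2 N at first, 1.3 N more per mm, solid after 9 mm (14 N), 4 mm when loaded. Cheeks at x = -18 and 18, y = -50 to -36
- contact (a point): nominal point of the brass contact plate that the button touches: y = 35 mm of bay, on its axis. The plate is 18 mm wide, its top at z = 2 mm of bay; grey backing block to y = 44 mm. To bring the tilted cell's shoulder down in front of it, the spring must first be pushed back 7 to 8.5 mm (11 to 13 N). Let go of the cell only when its button has come down in front of the plate
- clips (a point): nominal point midway between the noses of the two white spring clips: y = 28, z = 9 mm of bay. Clips span y = 23.5 to 32.5 mm, noses 13.3 mm either side of the centre line, tops at z = 11, outer faces 21 mm off the centre line. Pressing the button end down spreads them (roughly 5 to 15 N), then they snap over the cell. Gripped nearer its flat end, the cell leaves the fingers room beside them
- cover: back cover of the monitor, yellow, 150 x 240 x 14 mm, lying loose to the left; origin at the centre of its underside. Bystander
- screwdriver: orange screwdriver 170 mm long, lying behind the monitor; origin mid-length, underside. Bystander
- badge: black dosimeter badge 62 x 44 x 11 mm, right of the monitor at the back; origin at the centre of its underside. Bystander
- dish: small steel dish 64 mm wide, 14 mm high, with the cover's screws; origin at the centre of its underside. Bystander
- tub_small: small clear tub 110 x 110 x 60 mm with white inserts, front left; origin at the centre of its underside. Bystander
Not all that is in view belongs to the job. What is shaped like the cell but purple is not meant.

How it is judged:
On the way:
1. the flat end is tucked under the tabs and pushed back against the spring while the button end still stands up (y of cell_minus in the frame of bay below -0.022 m and z of cell_minus in the frame of bay below 0.006 m and z of cell_plus in the frame of bay above 0.012 m and contact force between cell and monitor above 8 N), for 0.1 s.
At the end, for the whole second after the job is handed in: Green cell snapped in, button to the brass contact: centre of the button end within 2.5 mm above, 3 below and 3 beside the bay axis, 35 mm +- 6.5 along it; centre of the flat end within 4 mm above and 3 below the axis; clamped by the spring (over 10 N on the monitor); at rest, let go (z of cell_plus in the frame of bay between -0.003 and 0.0025 m and z of cell_minus in the frame of bay between -0.003 and 0.004 m and x of cell_plus in the frame of bay between -0.003 and 0.003 m and y of cell_plus in the frame of bay between 0.0285 and 0.0415 m and contact force between cell and monitor above 10 N and linear speed of cell below 0.01 m/s); the robot touches nothing.
It fails at once if the spring is rammed or the cell jammed: more than 30 N between cell and monitor while the button end is still above the clips (contact force between cell and monitor above 30 N and z of cell_plus in the frame of bay above 0.02 m).
It fails at once if the cell is forced: more than 45 N between it and the monitor, summed over spring, contact, clips and rails (contact force between cell and monitor above 45 N).
It fails at once if the robot presses on the monitor with more than 15 N (contact force between any of the fingers, the arm and monitor above 15 N).
It fails at once if the spent cell is moved by more than 10 mm (distance of spent from where it was at the start of the episode above 0.01 m).
It fails at once if a bystander (cover, screwdriver, badge, dish or small tub) is moved by more than 20 mm (distance of any of cover, screwdriver, badge, dish, tub_small from where it was at the start of the episode above 0.02 m).
It also fails if it takes over 72 s, if anything falls off the work surface, if the arm or the gripper's body presses on something with over 40 N, if the wrist force passes 120 N, or if a joint passes its speed limit or range.

## Working session

There is one attempt and no reset: what is moved stays moved. The work goes in short steps, Python scripts to look and compute and a tool call to move; the robot and the scene stay as the last step left them, time stands still between calls to the robot, and variables do not carry over. Pictures are saved under pics/ and viewed, and the job is handed in when it is done.

Besides the shell and the picture viewer there is one more tool, called after "Emit:" by a JSON object that holds its "fn" and its "kwargs". move_arm: Moves the arm, as the interface text tells. Shift numbers are shares of 0.02 m and turn numbers shares of 4 degrees, none past 1 either way. Its arguments: {"type":"object","properties":{"series":{"type":"array"},"force":{"type":"number"}},"required":["series"]}

```bash
ls; mkdir -p pics; python3 - <<'E'
from plant import bot, eyes
import cv2
print(bot.sense())
for n in("scene","top","wrist"):
    d=eyes.capture(n); cv2.imwrite(f"pics/{n}0.png",d["image"])
    print(n,{k:v for k,v in d.items() if k!="image"})
E
```

```text
pics
{'clock': 0.0, 'q': array([ 1.19598311e+00,  2.60693682e-01, -1.39378549e-01,  1.17267868e+00,
       -2.30113190e-05,  1.57078617e+00]), 'qd': array([ 0.00146816, -0.00146934,  0.00150932, -0.00179296, -0.00108368,
       -0.00027614]), 'effort': array([-7.91021757e-04, -4.05687475e+01,  2.53919649e+01,  1.88207586e-02,
        1.39841291e-04, -5.23028234e-06]), 'tool_pos': array([0.19196126, 0.48792078, 0.23045623]), 'tcp_rot': array([ 0.29255255,  1.55106217, -0.29559047]), 'ft_force': array([0.4294959 , 0.15843011, 1.07221687]), 'ft_torque': array([-0.03518115,  0.00372335,  0.00687759]), 'gripper_width': 0.08548498358146671}
scene {'mtx': array([[474.47085513,   0.        , 316.72281239],
       [  0.        , 474.47085513, 243.31255177],
       [  0.        ,   0.        ,   1.        ]]), 'view': array([[-0.46183604,  0.88684371, -0.01468699,  0.21857303],
       [-0.71129691, -0.36042392,  0.6034495 ,  0.33089445],
       [ 0.52987185,  0.28914153,  0.79726595, -1.57784371],
       [ 0.        ,  0.        ,  0.        ,  1.        ]])}
top {'mtx': array([[539.94458489, 
[... 217 characters left out ...]
2485,  0.02280849,  0.12789934, -0.52502455],
       [-0.1279648 ,  0.00142816,  0.99177768, -1.25655556],
       [ 0.        ,  0.        ,  0.        ,  1.        ]])}
wrist {'mtx': array([[359.07159139,   0.        , 324.37688154],
       [  0.        , 359.07159139, 241.32802769],
       [  0.        ,   0.        ,   1.        ]]), 'tool_from_camera': array([[-3.05384166e-05,  3.22964370e-01, -9.46411124e-01,
        -1.41428208e-01],
       [ 9.99999946e-01, -3.00808959e-04, -1.34919157e-04,
        -4.00343603e-04],
       [-3.28263025e-04, -9.46411076e-01, -3.22964343e-01,
        -8.25929568e-02],
       [ 0.00000000e+00,  0.00000000e+00,  0.00000000e+00,
         1.00000000e+00]])}
```

View pics/scene0.png

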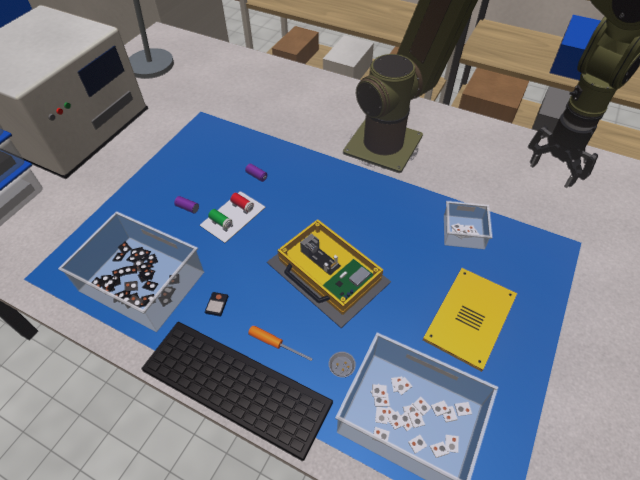

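View pics/top0.png

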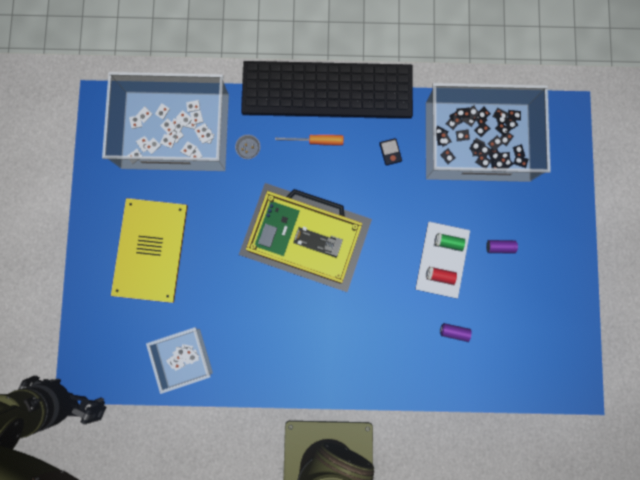

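View pics/wrist0.png

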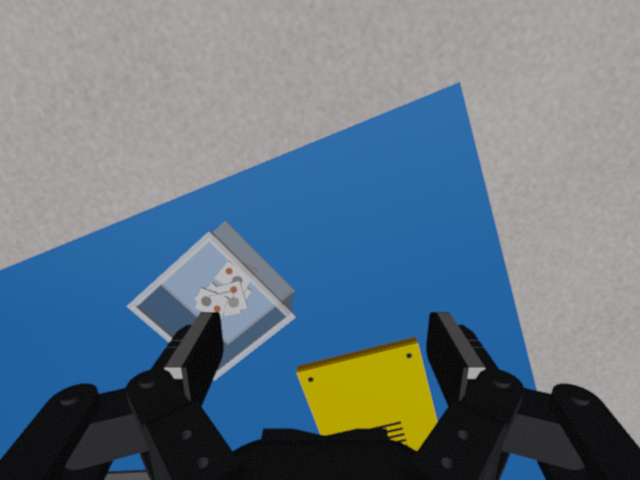

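```bash
cat > h.py <<'E'
import numpy as np, cv2
from scipy.spatial.transform import Rotation as R
def ray(d,px,pose=None):
    K=d["mtx"];u,v=px
    c=np.array([(u-K[0,2])/K[0,0],-(v-K[1,2])/K[1,1],-1.])
    if "view" in d:
        V=d["view"];Rt=V[:3,:3].T
        return -Rt@V[:3,3],Rt@c
    T=d["tool_from_camera"];p,rv=pose;Rw=R.from_rotvec(rv).as_matrix()
    return p+Rw@T[:3,3],Rw@T[:3,:3]@c
def onz(d,px,z,pose=None):
    o,r=ray(d,px,pose);return o+r*(z-o[2])/r[2]
def tri(rs):
    A=np.zeros((3,3));b=np.zeros(3)
    for o,r in rs:
        r=r/np.linalg.norm(r);P=np.eye(3)-np.outer(r,r);A+=P;b+=P@o
    x=np.linalg.solve(A,b)
    return x,[np.linalg.norm((np.eye(3)-np.outer(r,r)/(r@r))@(x-o)) for o,r in rs]
def proj(d,X,pose=None):
    X=np.asarray(X,float)
    if "view" in d: c=d["view"][:3,:3]@X+d["view"][:3,3]
    else:
        T=d["tool_from_camera"];p,rv=pose;t=R.from_rotvec(rv).as_matrix().T@(X-p);c=T[:3,:3].T@(t-T[:3,3])
    K=d["mtx"];return np.array([K[0,0]*c[0]/-c[2]+K[0,2],-K[1,1]*c[1]/-c[2]+K[1,2]])
E
python3 - <<'E'
import cv2
a=cv2.imread("pics/top0.png");b=cv2.imread("pics/scene0.png")
cv2.imwrite("pics/t1.png",cv2.resize(a[170:310,230:390],None,fx=5,fy=5,interpolation=2)[:600])
cv2.imwrite("pics/t2.png",cv2.resize(a[210:310,400:530],None,fx=6,fy=6,interpolation=2)[:600])
cv2.imwrite("pics/s1.png",cv2.resize(b[210:330,260:400],None,fx=5,fy=5,interpolation=2)[:600])
cv2.imwrite("pics/s2.png",cv2.resize(b[160:260,170:290],None,fx=6,fy=6,interpolation=2)[:600])
E
```

```text
(no output)
```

View pics/t1.png

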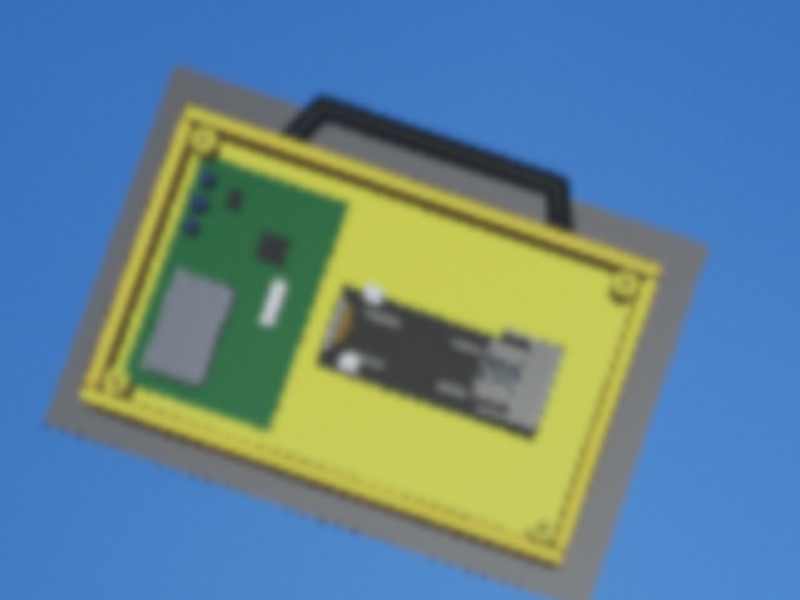

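View pics/t2.png

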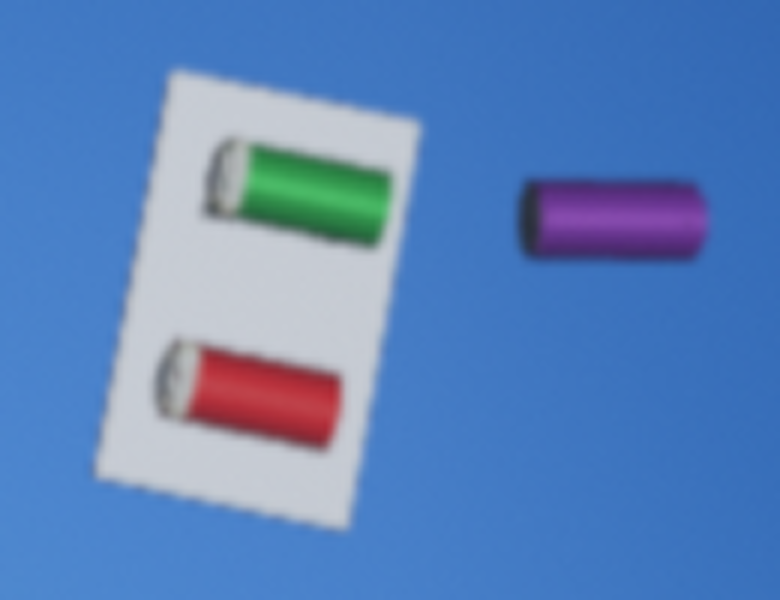

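View pics/s1.png

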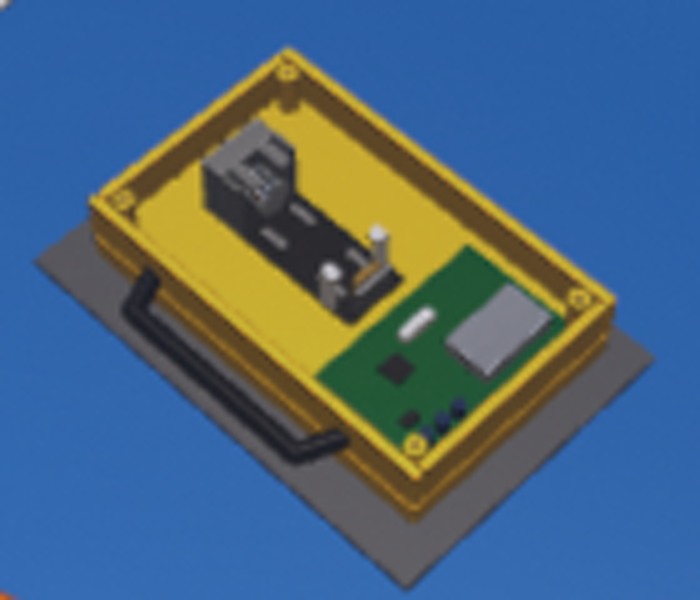

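View pics/s2.png

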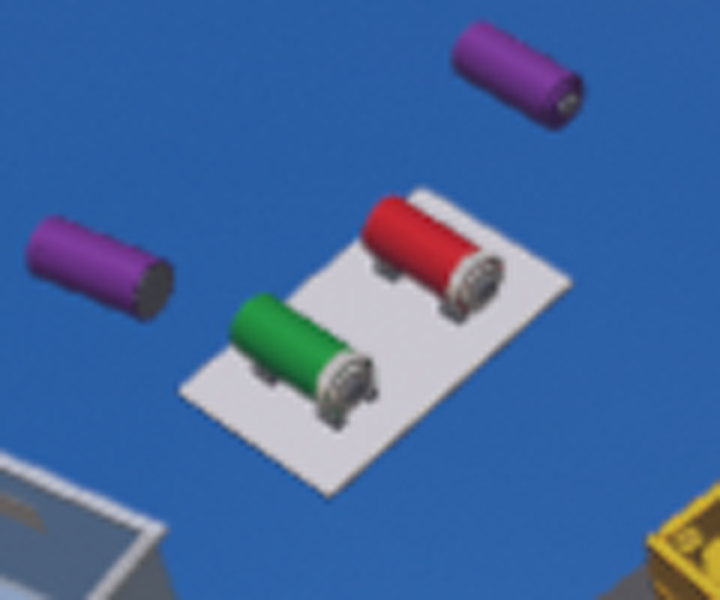

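```bash
python3 - <<'E'
from plant import eyes
from h import *
T=eyes.capture("top");S=eyes.capture("scene")
t1=np.array([(185,105),(662,268),(562,565),(80,400)])/5+[230,170]
s1=np.array([(418,478),(90,200),(288,48),(614,298)])/5+[260,210]
t2=np.array([(172,68),(422,120),(350,530),(95,478)])/6+[400,210]
s2=np.array([(330,497),(183,390),(420,188),(573,283)])/6+[170,160]
def go(a,b,sx,sy,zn):
    P=[]
    for p,q in zip(a-.4,b-.4):
        x,e=tri([ray(T,p),ray(S,q)]);P.append(x);print((x*1e3).round(1),np.round(np.array(e)*1e3,1), (onz(T,p,zn)*1e3).round(1),(onz(S,q,zn)*1e3).round(1))
    P=np.array(P);ex=(P[0]+P[1]-P[2]-P[3])/2;ey=(P[0]+P[3]-P[1]-P[2])/2
    print("size",np.linalg.norm(ex),np.linalg.norm(ey),"ctr",P.mean(0),"yaw x",np.degrees(np.arctan2(ex[1],ex[0])),"y",np.degrees(np.arctan2(ey[1],ey[0])))
go(t1,s1,.15,.24,.053);go(t2,s2,.17,.104,.006)
E
```

```text
[640.3 159.7  53.3] [0.4 0.4] [640.6 159.4  53. ] [640.  160.1  53. ]
[567.  -68.1  51.9] [0.9 0.9] [567.2 -68.8  53. ] [567.4 -66.7  53. ]
[425.7 -23.3  50.7] [0.8 0.8] [425.9 -23.9  53. ] [427.1 -21.7  53. ]
[498.4 203.7  51.1] [0.2 0.2] [498.1 203.7  53. ] [499.8 203.8  53. ]
size 0.14837588913600538 0.2388521225024358 ctr [0.53287723 0.06803283 0.05176747] yaw x -17.405680689416783 y 72.20133867837612
[ 584.3 -234.8    4.4] [0.8 0.8] [ 584.4 -235.2    6. ] [ 584.9 -233.1    6. ]
[ 564.  -335.1    6.6] [2.2 2.2] [ 565.2 -337.3    6. ] [ 563.1 -333.1    6. ]
[ 397.7 -306.3    3.4] [0.6 0.6] [ 397.9 -306.1    6. ] [ 399.4 -304.     6. ]
[ 416.3 -203.9    1.3] [0.6 0.6] [ 416.4 -203.6    6. ] [ 419.5 -200.8    6. ]
size 0.1698164709972757 0.10319363547001452 ctr [ 0.49056221 -0.27001332  0.00393116] yaw x -10.121019158430403 y 79.13356866722225
```

```bash
python3 - <<'E'
from h import *
from plant import bot
s=bot.sense();M=R.from_rotvec(s["tcp_rot"]).as_matrix();print(M.round(3),s["clock"])
yw=-10.45
# desired: tool x down; tool y = +-tray x axis
c=np.radians(yw);ex=np.array([np.cos(c),np.sin(c),0]);ey=np.array([-np.sin(c),np.cos(c),0])
for sg in(1,-1):
    y=sg*ex;x=np.array([0,0,-1.]);D=np.column_stack([x,y,np.cross(x,y)])
    print(sg,np.degrees((R.from_matrix(M).inv()*R.from_matrix(D)).as_rotvec()))
    D
cell=np.array([.4906,-.2700,0])+.042*ex;print("cell",cell, cell-.005*ey)
print("delta tool",M.T@(np.array([*(cell-.005*ey)[:2],.2])-s["tool_pos"]))
E
```

```text
[[-0.     0.366  0.931]
 [-0.001  0.931 -0.366]
 [-1.    -0.001 -0.   ]] 0.25
1 [7.89756942e+01 3.49199240e-02 4.66877342e-02]
-1 [-1.01024291e+02 -4.92098436e-02  3.68063267e-02]
cell [ 0.53190337 -0.27761785  0.        ] [ 0.53099648 -0.28253492  0.        ]
delta tool [ 0.0314381  -0.59317853  0.59757847]
```

Emit:
{"fn": "move_arm", "kwargs": {"series": [{"ty": -1,"tz": 1},{"ty": -1,"tz": 1},{"ty": -1,"tz": 1},{"ty": -1,"tz": 1},{"ty": -1,"tz": 1},{"ty": -1,"tz": 1},{"ty": -1,"tz": 1},{"ty": -1,"tz": 1},{"ty": -1,"tz": 1},{"ty": -1,"tz": 1},{"wx": 1},{"wx": 1}]}}

```text
invalid input at $.series[0]: expected keys tx, ty, tz, wx, wy, wz, jaw
```

Emit:
{"fn": "move_arm", "kwargs": {"series": [{"wx": 1},{"wx": 1},{"wx": 1},{"wx": 1},{"wx": 1},{"wx": 1},{"wx": 1},{"wx": 1},{"wx": 1},{"wx": 1},{"wx": 1},{"wx": 1}]}}

```text
invalid input at $.series[0]: expected keys tx, ty, tz, wx, wy, wz, jaw
```

```bash
cat > st.py <<'E'
from h import *
from plant import bot
import sys
def st():
    s=bot.sense();M=R.from_rotvec(s["tcp_rot"]).as_matrix()
    print("t",s["clock"],"p",(s["tool_pos"]*1e3).round(1),"q",s["q"].round(2),"F",s["ft_force"].round(1),"w",round(s["gripper_width"]*1e3,1));return s,M
def target(pos,ang_y,tilt=0):
    # ang_y: yaw(deg) of jaw axis; tilt: button up deg; button dir = ey, tool z = -ey
    c=np.radians(ang_y);ex=np.array([np.cos(c),np.sin(c),0]);ey=np.array([-np.sin(c),np.cos(c),0])
    D=np.column_stack([[0,0,-1.],ex,-ey])
    D=R.from_rotvec(ex*np.radians(tilt)).as_matrix()@D
    s,M=st()
    print("shift/20mm",(M.T@(np.array(pos)-s["tool_pos"])/.02).round(3),"turn/4deg",(np.degrees((R.from_matrix(M).inv()*R.from_matrix(D)).as_rotvec())/4).round(3))
E
python3 - <<'E'
from st import *
target([.531,-.2825,.2],-10.45)
E
```

```text
t 0.25 p [192.1 488.3 230.9] q [ 1.2   0.26 -0.14  1.17  0.    1.57] F [ 0.5  0.2 -0.1] w 85.2
shift/20mm [  1.572 -29.657  29.878] turn/4deg [1.9744e+01 9.0000e-03 1.2000e-02]
```

Emit:
{"fn": "move_arm", "kwargs": {"series": [{"tx": 0,"ty": -1,"tz": 1,"wx": 0,"wy": 0,"wz": 0,"jaw": 85},{"tx": 0,"ty": -1,"tz": 1,"wx": 0,"wy": 0,"wz": 0,"jaw": 85},{"tx": 0,"ty": -1,"tz": 1,"wx": 0,"wy": 0,"wz": 0,"jaw": 85},{"tx": 0,"ty": -1,"tz": 1,"wx": 0,"wy": 0,"wz": 0,"jaw": 85},{"tx": 0,"ty": -1,"tz": 1,"wx": 0,"wy": 0,"wz": 0,"jaw": 85},{"tx": 0,"ty": -1,"tz": 1,"wx": 0,"wy": 0,"wz": 0,"jaw": 85},{"tx": 0,"ty": -1,"tz": 1,"wx": 0,"wy": 0,"wz": 0,"jaw": 85},{"tx": 0,"ty": -1,"tz": 1,"wx": 0,"wy": 0,"wz": 0,"jaw": 85},{"tx": 0,"ty": -1,"tz": 1,"wx": 0,"wy": 0,"wz": 0,"jaw": 85},{"tx": 0,"ty": -1,"tz": 1,"wx": 0,"wy": 0,"wz": 0,"jaw": 85},{"tx": 0,"ty": 0,"tz": 0,"wx": 1,"wy": 0,"wz": 0,"jaw": 85},{"tx": 0,"ty": 0,"tz": 0,"wx": 1,"wy": 0,"wz": 0,"jaw": 85}]}}

```text
clock: 1.25
tool_pos: [0.3055, 0.2277, 0.2314]
tcp_rot: [0.409, 1.532, -0.409]
ft_force: [0.9, 0.3, 0.4]
gripper_width: 0.0853
```

Emit:
{"fn": "move_arm", "kwargs": {"series": [{"tx": 0,"ty": 0,"tz": 0,"wx": 1,"wy": 0,"wz": 0,"jaw": 85},{"tx": 0,"ty": 0,"tz": 0,"wx": 1,"wy": 0,"wz": 0,"jaw": 85},{"tx": 0,"ty": 0,"tz": 0,"wx": 1,"wy": 0,"wz": 0,"jaw": 85},{"tx": 0,"ty": 0,"tz": 0,"wx": 1,"wy": 0,"wz": 0,"jaw": 85},{"tx": 0,"ty": 0,"tz": 0,"wx": 1,"wy": 0,"wz": 0,"jaw": 85},{"tx": 0,"ty": 0,"tz": 0,"wx": 1,"wy": 0,"wz": 0,"jaw": 85},{"tx": 0,"ty": 0,"tz": 0,"wx": 1,"wy": 0,"wz": 0,"jaw": 85},{"tx": 0,"ty": 0,"tz": 0,"wx": 1,"wy": 0,"wz": 0,"jaw": 85},{"tx": 0,"ty": 0,"tz": 0,"wx": 1,"wy": 0,"wz": 0,"jaw": 85},{"tx": 0,"ty": 0,"tz": 0,"wx": 1,"wy": 0,"wz": 0,"jaw": 85},{"tx": 0,"ty": 0,"tz": 0,"wx": 1,"wy": 0,"wz": 0,"jaw": 85},{"tx": 0,"ty": 0,"tz": 0,"wx": 1,"wy": 0,"wz": 0,"jaw": 85}]}}

```text
clock: 2.25
tool_pos: [0.305, 0.2291, 0.2313]
tcp_rot: [1.049, 1.303, -1.049]
ft_force: [-0.4, 0.3, -0.4]
gripper_width: 0.0844
```

```bash

python3 - <<'E'
from st import *
target([.531,-.2825,.2],-10.45)
target([.525,.0442,.25],-17.6)
E
```

```text
t 2.25 p [305.  229.1 231.3] q [ 0.64  0.01 -0.44  1.12  0.    2.  ] F [-0.4  0.3 -0.4] w 84.4
shift/20mm [ 1.564  5.578 27.405] turn/4deg [5.694e+00 1.000e-03 1.000e-03]
t 2.25 p [305.  229.1 231.3] q [ 0.64  0.01 -0.44  1.12  0.    2.  ] F [-0.4  0.3 -0.4] w 84.4
shift/20mm [-0.937  8.772 11.383] turn/4deg [7.482e+00 1.000e-03 1.000e-03]
```

Emit:
{"fn": "move_arm", "kwargs": {"series": [{"tx": -0.1,"ty": 0.73,"tz": 0.95,"wx": 0,"wy": 0,"wz": 0,"jaw": 85},{"tx": -0.1,"ty": 0.73,"tz": 0.95,"wx": 0,"wy": 0,"wz": 0,"jaw": 85},{"tx": -0.1,"ty": 0.73,"tz": 0.95,"wx": 0,"wy": 0,"wz": 0,"jaw": 85},{"tx": -0.1,"ty": 0.73,"tz": 0.95,"wx": 0,"wy": 0,"wz": 0,"jaw": 85},{"tx": -0.1,"ty": 0.73,"tz": 0.95,"wx": 0,"wy": 0,"wz": 0,"jaw": 85},{"tx": -0.1,"ty": 0.73,"tz": 0.95,"wx": 0,"wy": 0,"wz": 0,"jaw": 85},{"tx": -0.1,"ty": 0.73,"tz": 0.95,"wx": 0,"wy": 0,"wz": 0,"jaw": 85},{"tx": -0.1,"ty": 0.73,"tz": 0.95,"wx": 0,"wy": 0,"wz": 0,"jaw": 85},{"tx": -0.1,"ty": 0.73,"tz": 0.95,"wx": 0,"wy": 0,"wz": 0,"jaw": 85},{"tx": -0.1,"ty": 0.73,"tz": 0.95,"wx": 0,"wy": 0,"wz": 0,"jaw": 85},{"tx": 0,"ty": 0.73,"tz": 0.95,"wx": 0,"wy": 0,"wz": 0,"jaw": 85},{"tx": 0,"ty": 0.73,"tz": 0.95,"wx": 0,"wy": 0,"wz": 0,"jaw": 85}]}}

```text
clock: 3.25
tool_pos: [0.5264, 0.0437, 0.2513]
tcp_rot: [1.047, 1.305, -1.047]
ft_force: [-0.7, 0.5, -0.7]
gripper_width: 0.085
```

Emit:
{"fn": "move_arm", "kwargs": {"series": [{"tx": 0,"ty": 0,"tz": 0,"wx": 1,"wy": 0,"wz": 0,"jaw": 85},{"tx": 0,"ty": 0,"tz": 0,"wx": 1,"wy": 0,"wz": 0,"jaw": 85},{"tx": 0,"ty": 0,"tz": 0,"wx": 1,"wy": 0,"wz": 0,"jaw": 85},{"tx": 0,"ty": 0,"tz": 0,"wx": 1,"wy": 0,"wz": 0,"jaw": 85},{"tx": 0,"ty": 0,"tz": 0,"wx": 1,"wy": 0,"wz": 0,"jaw": 85},{"tx": 0,"ty": 0,"tz": 0,"wx": 1,"wy": 0,"wz": 0,"jaw": 85},{"tx": 0,"ty": 0,"tz": 0,"wx": 1,"wy": 0,"wz": 0,"jaw": 85},{"tx": 0,"ty": 0,"tz": 0,"wx": 0.48,"wy": 0,"wz": 0,"jaw": 85},{"tx": 0,"ty": 0,"tz": 0,"wx": 0,"wy": 0,"wz": 0,"jaw": 85},{"tx": 0,"ty": 0,"tz": 0,"wx": 0,"wy": 0,"wz": 0,"jaw": 85}]}}

```text
clock: 4.08
tool_pos: [0.5255, 0.0446, 0.2512]
tcp_rot: [1.428, 1.051, -1.429]
ft_force: [-0.4, -0.1, 0.2]
gripper_width: 0.0852
```

```bash

python3 - <<'E'
from st import *
from plant import eyes
import pickle
s,M=st()
d=eyes.capture("wrist");cv2.imwrite("pics/w1.png",d["image"]);pickle.dump((d,s["tool_pos"],s["tcp_rot"]),open("w1.pkl","wb"))
E
```

```text
t 4.0833 p [525.5  44.6 251.2] q [ 0.08  0.26 -0.09  1.22 -0.    1.96] F [-0.4 -0.1  0.2] w 85.2
```

View pics/w1.png

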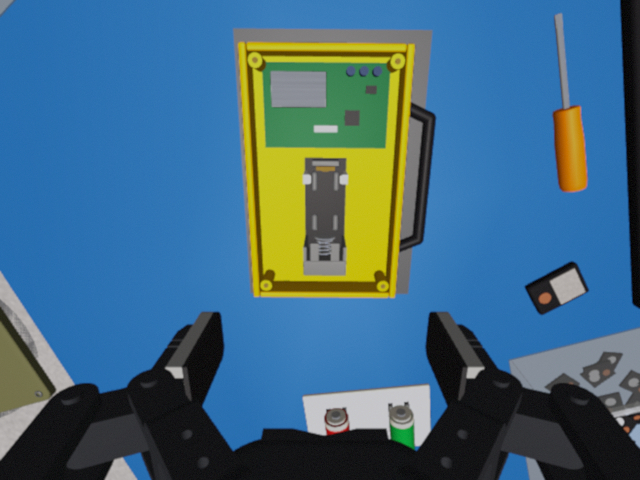

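```bash
python3 - <<'E'
import cv2
a=cv2.imread("pics/w1.png")
cv2.imwrite("pics/w1a.png",cv2.resize(a[145:285,285:365],None,fx=5,fy=4.28*5/5,interpolation=2))
cv2.imwrite("pics/w1b.png",cv2.resize(a[30:310,230:440],None,fx=2,fy=2,interpolation=2))
E
python3 - <<'E'
import cv2
a=cv2.imread("pics/w1.png")
cv2.imwrite("pics/w1a.png",cv2.resize(a[147:287,280:370],None,fx=4.28,fy=4.28,interpolation=2))
E
```

```text
(no output)
```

View pics/w1a.png

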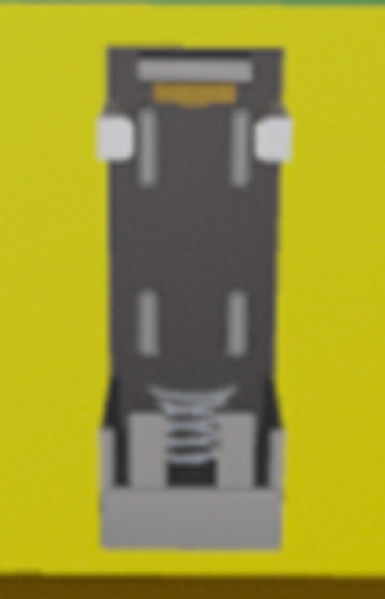

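View pics/w1b.png

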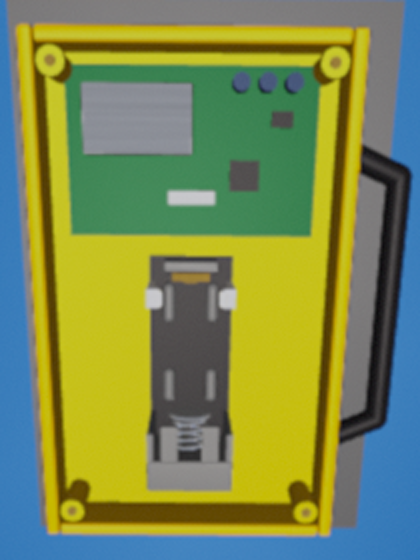

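```bash

python3 - <<'E'
from h import *
import pickle
from plant import eyes
d,p,rv=pickle.load(open("w1.pkl","rb"))
T=eyes.capture("top");S=eyes.capture("scene")
t1=np.array([(185,105),(662,268),(562,565),(80,400)])/5+[230,170]-.4
s1=np.array([(418,478),(90,200),(288,48),(614,298)])/5+[260,210]-.4
w=np.array([(370,28),(329,535),(50,535),(17,25)])/2+[230,30]-.25
P=[]
for a,b,c in zip(t1,s1,w):
    x,e=tri([ray(T,a),ray(S,b),ray(d,c,(p,rv))]);P.append(x);print((x*1e3).round(1),np.round(np.array(e)*1e3,1),(onz(d,c,.052,(p,rv))*1e3).round(1))
for P in (np.array(P),np.array([onz(d,c,.052,(p,rv)) for c in w])):
    ex=(P[0]+P[1]-P[2]-P[3])/2;ey=(P[0]+P[3]-P[1]-P[2])/2
    print(np.linalg.norm(ex),np.linalg.norm(ey),P.mean(0),np.degrees(np.arctan2(ex[1],ex[0])),np.degrees(np.arctan2(ey[1],ey[0]))-90)
yaw=np.radians(-17.65);ex=np.array([np.cos(yaw),np.sin(yaw),0]);ey=np.array([-np.sin(yaw),np.cos(yaw),0])
ctr=P.mean(0);bay=ctr-.025*ey;bay[2]=.042;print("bay",bay)
q=lambda u,v:(280+u/4.28-.4,147+v/4.28-.4)
for n,u,v,z in[("clipmid",195,138,.011),("clipL",116,138,.011),("clipR",274,138,.011),("clipfront",195,160,.011),("clipback",195,115,.011),("tabL",130,413,.0215),("tabR",253,413,.0215),("houseF",192,488,.0215),("plate top ctr",195,105,.002),("block back top",195,60,.002),("rail L",148,322,-.016),("rail R",237,322,-.016),("spring",193,385,.013)]:
    X=onz(d,q(u,v),.042+z,(p,rv))-bay;print(n,np.round([X@ex*1e3,X@ey*1e3],1))
E
```

```text
[640.5 159.1  53.3] [0.3 1.1 1.3] [641.3 158.   52. ]
[567.4 -68.1  52.9] [0.7 1.2 0.8] [568.  -69.2  52. ]
[426.4 -23.8  51.8] [0.4 1.6 1.6] [427.  -25.3  52. ]
[498.8 203.7  51.1] [0.5 0.2 0.6] [499.5 203.4  52. ]
0.14822821567113428 0.2387181395308674 [0.53327842 0.06772339 0.05226608] -17.442265225819266 -17.744732857913334
0.14826561125699197 0.23930105077477018 [0.53397323 0.06669528 0.052     ] -17.532006129796642 -17.727086173829846
bay [0.52639319 0.04287212 0.042     ]
clipmid [-0.3 30.5]
clipL [-17.7  30.4]
clipR [17.1 30.6]
clipfront [-0.2 25.7]
clipback [-0.3 35.6]
tabL [-14.6 -30.1]
tabR [ 13.3 -29.9]
houseF [ -0.5 -48.3]
plate top ctr [-0.3 36.5]
block back top [-0.4 46.4]
rail L [-11.5 -19.2]
rail R [ 10.5 -19.1]
spring [ -0.4 -26.1]
```

```bash

python3 - <<'E'
from st import *
import pickle
d,p,rv=pickle.load(open("w1.pkl","rb"))
M=R.from_rotvec(rv).as_matrix()
for a in (0,.05,.1,.15,.2): print(a,proj(d,p+M@[a,0,0],(p,rv)))
q=(402,411)
print(onz(d,q,.026,(p,rv)))
# top-based cell: green body outline in t2
from plant import eyes
T=eyes.capture("top");S=eyes.capture("scene")
# button-end centre & flat end center of green (top silhouette axis line)
for n,u,v in(("flat top edge",387,210),("band/green boundary",248,180)):
    print(n,onz(T,(400+u/6-.4,210+v/6-.4),.040))
target([.531,-.2825,.15],-10.45)
E
```

```text
0 [322.90242372 314.41952244]
0.05 [323.2537634  269.88731427]
0.1 [323.47483654 241.86635563]
0.15 [323.62676128 222.60993636]
0.2 [323.73759288 208.56206123]
[ 0.54006359 -0.24587855  0.026     ]
flat top edge [ 0.52344193 -0.31333038  0.04      ]
band/green boundary [ 0.53417374 -0.25826157  0.04      ]
t 4.3333 p [525.6  44.6 251.3] q [ 0.08  0.26 -0.09  1.22 -0.    1.96] F [0.7 0.5 0.3] w 84.8
shift/20mm [ 5.065  5.144 15.529] turn/4deg [-1.731  0.     0.   ]
```

Emit:
{"fn": "move_arm", "kwargs": {"series": [{"tx": 0,"ty": 0.33,"tz": 1,"wx": 0,"wy": 0,"wz": 0,"jaw": 85},{"tx": 0,"ty": 0.33,"tz": 1,"wx": 0,"wy": 0,"wz": 0,"jaw": 85},{"tx": 0,"ty": 0.33,"tz": 1,"wx": 0,"wy": 0,"wz": 0,"jaw": 85},{"tx": 0,"ty": 0.33,"tz": 1,"wx": 0,"wy": 0,"wz": 0,"jaw": 85},{"tx": 0,"ty": 0.33,"tz": 1,"wx": 0,"wy": 0,"wz": 0,"jaw": 85},{"tx": 0,"ty": 0.33,"tz": 1,"wx": 0,"wy": 0,"wz": 0,"jaw": 85},{"tx": 0,"ty": 0.33,"tz": 1,"wx": 0,"wy": 0,"wz": 0,"jaw": 85},{"tx": 0,"ty": 0.33,"tz": 1,"wx": 0,"wy": 0,"wz": 0,"jaw": 85},{"tx": 0,"ty": 0.33,"tz": 1,"wx": 0,"wy": 0,"wz": 0,"jaw": 85},{"tx": 0,"ty": 0.33,"tz": 1,"wx": 0,"wy": 0,"wz": 0,"jaw": 85},{"tx": 0,"ty": 0.33,"tz": 1,"wx": 0,"wy": 0,"wz": 0,"jaw": 85},{"tx": 0,"ty": 0.33,"tz": 1,"wx": 0,"wy": 0,"wz": 0,"jaw": 85}]}}

```text
clock: 5.33
tool_pos: [0.5293, -0.2091, 0.2513]
tcp_rot: [1.429, 1.05, -1.429]
ft_force: [0.4, 0.1, -0.7]
gripper_width: 0.085
```

Emit:
{"fn": "move_arm", "kwargs": {"series": [{"tx": 0.5,"ty": 0.3,"tz": 0.9,"wx": 0,"wy": 0,"wz": 0,"jaw": 85},{"tx": 0.5,"ty": 0.3,"tz": 0.9,"wx": 0,"wy": 0,"wz": 0,"jaw": 85},{"tx": 0.5,"ty": 0.3,"tz": 0.9,"wx": 0,"wy": 0,"wz": 0,"jaw": 85},{"tx": 0.5,"ty": 0.3,"tz": 0.8,"wx": 0,"wy": 0,"wz": 0,"jaw": 85},{"tx": 0.6,"ty": 0,"tz": 0,"wx": -0.9,"wy": 0,"wz": 0,"jaw": 85},{"tx": 0.5,"ty": 0,"tz": 0,"wx": -0.83,"wy": 0,"wz": 0,"jaw": 85},{"tx": 0,"ty": 0,"tz": 0,"wx": 0,"wy": 0,"wz": 0,"jaw": 85},{"tx": 0,"ty": 0,"tz": 0,"wx": 0,"wy": 0,"wz": 0,"jaw": 85}]}}

```text
clock: 6.0
tool_pos: [0.5309, -0.2819, 0.1886]
tcp_rot: [1.343, 1.118, -1.345]
ft_force: [-0.5, 1.2, 0.3]
gripper_width: 0.0852
```

```bash

python3 - <<'E'
from st import *
from plant import eyes
import pickle
s,M=st()
d=eyes.capture("wrist");cv2.imwrite("pics/w2.png",d["image"]);pickle.dump((d,s["tool_pos"],s["tcp_rot"]),open("w2.pkl","wb"))
E
```

```text
t 6.0 p [ 530.9 -281.9  188.6] q [-0.49  0.41 -0.03  1.14  0.    1.27] F [-0.5  1.2  0.3] w 85.2
```

View pics/w2.png

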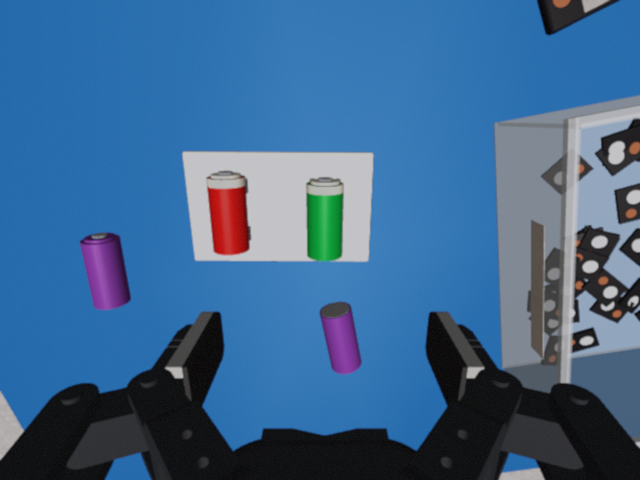

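```bash

python3 - <<'E'
from st import *
import pickle
d,p,rv=pickle.load(open("w2.pkl","rb"));M=R.from_rotvec(rv).as_matrix()
im=d["image"];hsv=cv2.cvtColor(im,cv2.COLOR_BGR2HSV)
m=cv2.inRange(hsv,(45,90,40),(80,255,255))
n,l,st_,c=cv2.connectedComponentsWithStats(m)
for i in range(1,n):
    if st_[i,4]>200: print(st_[i],c[i])
for r in (205,215,225,235,245,250):
    w=np.where(m[r,290:360])[0]+290;print(r,w.min(),w.max())
cv2.imwrite("pics/w2a.png",cv2.resize(im[165:275,270:380],None,fx=5,fy=5,interpolation=2))
L=lambda X:np.round((M.T@(X-p))*1e3,1)
for q in((340,305),(345,370)): print("purple",L(onz(d,q,.016,(p,rv))))
for q in((183,152),(373,153),(369,262),(195,262)): print("tray",L(onz(d,q,.006,(p,rv))))
E
```

```text
[ 307  194   36   67 2196] [324.3201275  226.63570128]
205 307 341
215 308 341
225 308 341
235 308 341
245 308 340
250 308 340
purple [172.6  16.   90.6]
purple [172.5  22.3 167.5]
tray [ 182.9 -123.8  -55. ]
tray [182.6  43.3 -54.3]
tray [182.5  44.   49.1]
tray [ 182.8 -125.3   49.2]
```

View pics/w2a.png

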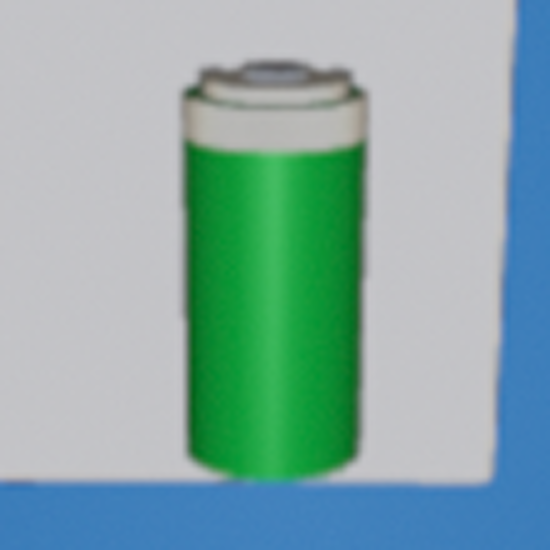

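```bash

python3 - <<'E'
from st import *
import pickle
d,p,rv=pickle.load(open("w2.pkl","rb"));M=R.from_rotvec(rv).as_matrix()
L=lambda X:np.round((M.T@(X-p))*1e3,1)
print("flat",L(onz(d,(324.4,260.6),.042,(p,rv))),"btn",L(onz(d,(324.8,176.9),.032,(p,rv))),"shoulder33",L(onz(d,(324.8,178.5),.0385,(p,rv))),"bandend",L(onz(d,(324.8,183.5),.042,(p,rv))))
print("ax",L(onz(d,(324.7,205),.026,(p,rv))),L(onz(d,(324.1,245),.026,(p,rv))))
E
```

```text
flat [146.6   0.6  33.2] btn [156.7   0.9 -37.3] shoulder33 [150.2   0.9 -37. ] bandend [146.7   0.9 -33.5]
ax [162.6   0.9 -12.2] [162.6   0.3  24.5]
```

Emit:
{"fn": "move_arm", "kwargs": {"series": [{"tx": 0.9,"ty": 0.03,"tz": 0.15,"wx": 0,"wy": 0,"wz": 0,"jaw": 85},{"tx": 1,"ty": 0,"tz": 0,"wx": 0,"wy": 0,"wz": 0,"jaw": 85},{"tx": 1,"ty": 0,"tz": 0,"wx": 0,"wy": 0,"wz": 0,"jaw": 85},{"tx": 1,"ty": 0,"tz": 0,"wx": 0,"wy": 0,"wz": 0,"jaw": 85},{"tx": 1,"ty": 0,"tz": 0,"wx": 0,"wy": 0,"wz": 0,"jaw": 85},{"tx": 1,"ty": 0,"tz": 0,"wx": 0,"wy": 0,"wz": 0,"jaw": 85},{"tx": 1,"ty": 0,"tz": 0,"wx": 0,"wy": 0,"wz": 0,"jaw": 85},{"tx": 1,"ty": 0,"tz": 0,"wx": 0,"wy": 0,"wz": 0,"jaw": 85},{"tx": 0.5,"ty": 0,"tz": 0,"wx": 0,"wy": 0,"wz": 0,"jaw": 85},{"tx": 0.4,"ty": 0,"tz": 0,"wx": 0,"wy": 0,"wz": 0,"jaw": 85},{"tx": 0,"ty": 0,"tz": 0,"wx": 0,"wy": 0,"wz": 0,"jaw": 60},{"tx": 0,"ty": 0,"tz": 0,"wx": 0,"wy": 0,"wz": 0,"jaw": 45}], "force": 40}}

```text
clock: 7.05
tool_pos: [0.532, -0.2853, 0.014]
tcp_rot: [1.343, 1.116, -1.342]
ft_force: [0.2, -0.5, 1.4]
gripper_width: 0.0634
```

Emit:
{"fn": "move_arm", "kwargs": {"series": [{"tx": 0,"ty": 0,"tz": 0,"wx": 0,"wy": 0,"wz": 0,"jaw": 35},{"tx": 0,"ty": 0,"tz": 0,"wx": 0,"wy": 0,"wz": 0,"jaw": 25},{"tx": 0,"ty": 0,"tz": 0,"wx": 0,"wy": 0,"wz": 0,"jaw": 20},{"tx": 0,"ty": 0,"tz": 0,"wx": 0,"wy": 0,"wz": 0,"jaw": 20},{"tx": 0,"ty": 0,"tz": 0,"wx": 0,"wy": 0,"wz": 0,"jaw": 20},{"tx": 0,"ty": 0,"tz": 0,"wx": 0,"wy": 0,"wz": 0,"jaw": 20}], "force": 80}}

```text
clock: 7.55
tool_pos: [0.5304, -0.2854, 0.015]
tcp_rot: [1.341, 1.117, -1.344]
ft_force: [-4.7, -0.1, 8.1]
gripper_width: 0.0296
```

```bash

python3 - <<'E'
from st import *
from plant import eyes
import pickle
s,M=st()
d=eyes.capture("wrist");cv2.imwrite("pics/w3.png",d["image"]);pickle.dump((d,s["tool_pos"],s["tcp_rot"]),open("w3.pkl","wb"))
E
```

```text
t 7.55 p [ 530.4 -285.4   15. ] q [-0.49  0.55 -0.28  0.74 -0.    1.26] F [-4.7 -0.1  8.1] w 29.6
```

View pics/w3.png

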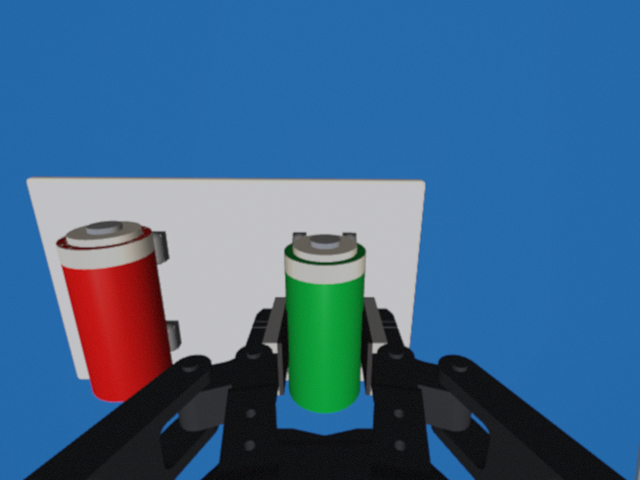

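Emit:
{"fn": "move_arm", "kwargs": {"series": [{"tx": -0.5,"ty": 0,"tz": 0,"wx": 0,"wy": 0,"wz": 0,"jaw": 20},{"tx": -1,"ty": 0,"tz": 0,"wx": 0,"wy": 0,"wz": 0,"jaw": 20},{"tx": -1,"ty": 0,"tz": 0,"wx": 0,"wy": 0,"wz": 0,"jaw": 20},{"tx": -1,"ty": 0,"tz": 0,"wx": 0,"wy": 0,"wz": 0,"jaw": 20},{"tx": -1,"ty": 0,"tz": 0,"wx": 0,"wy": 0,"wz": 0,"jaw": 20},{"tx": -1,"ty": 0,"tz": 0,"wx": 0,"wy": 0,"wz": 0,"jaw": 20},{"tx": -1,"ty": 0,"tz": 0,"wx": 0,"wy": 0,"wz": 0,"jaw": 20},{"tx": -1,"ty": 0,"tz": 0,"wx": 0,"wy": 0,"wz": 0,"jaw": 20},{"tx": 0,"ty": 0,"tz": 0,"wx": 0,"wy": 0,"wz": 0,"jaw": 20},{"tx": 0,"ty": 0,"tz": 0,"wx": 0,"wy": 0,"wz": 0,"jaw": 20}]}}

```text
clock: 8.43
tool_pos: [0.5327, -0.2857, 0.1652]
tcp_rot: [1.343, 1.113, -1.34]
ft_force: [-0.1, 0.1, -1.9]
gripper_width: 0.03
```

```bash

python3 - <<'E'
from st import *
from plant import eyes
import pickle
s,M=st()
d=eyes.capture("wrist");cv2.imwrite("pics/w4.png",d["image"]);pickle.dump((d,s["tool_pos"],s["tcp_rot"]),open("w4.pkl","wb"))
im=d["image"];cv2.imwrite("pics/w4a.png",cv2.resize(im[215:430,220:430],None,fx=2.75,fy=2.75,interpolation=2))
E
```

```text
t 8.4333 p [ 532.7 -285.7  165.2] q [-0.49  0.42 -0.07  1.08  0.    1.26] F [-0.1  0.1 -1.9] w 30.0
```

View pics/w4a.png

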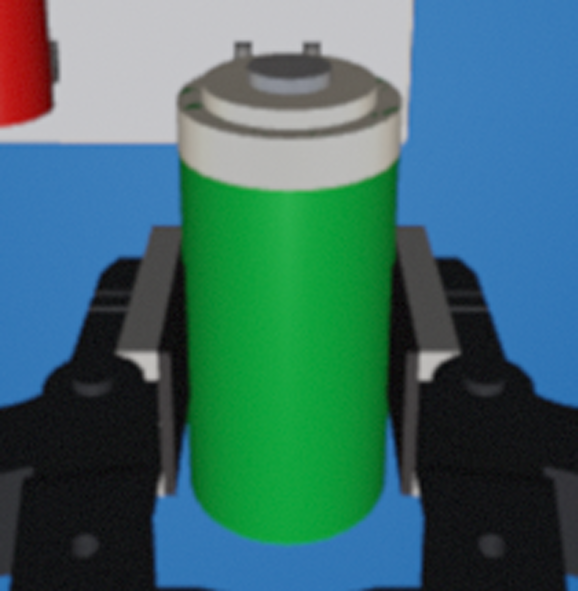

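```bash
cat > fit.py <<'E'
from st import *
import pickle
from scipy.optimize import least_squares
def circ(par,x,r):
    cx,cy,cz,t,yw=par
    # cell axis in tool frame at tilt 0: -z ; up = -x ; 
    Rm=R.from_rotvec([0,t,0]).as_matrix()@R.from_rotvec([yw,0,0]).as_matrix()
    a=Rm@np.array([0,0,-1.]);u=Rm@np.array([-1.,0,0]);v=Rm@np.array([0,1.,0])
    th=np.linspace(0,2*np.pi,180,endpoint=False)[:,None]
    return np.array([cx,cy,cz])+a*x+r*(np.cos(th)*u+np.sin(th)*v)
def pix(d,P):
    T=d["tool_from_camera"];c=(P-T[:3,3])@T[:3,:3];K=d["mtx"]
    return np.column_stack([K[0,0]*c[:,0]/-c[:,2]+K[0,2],K[1,1]*c[:,1]/c[:,2]+K[1,2]])
def pred(d,par):
    o=[]
    p=pix(d,circ(par,.0305,.016));o+=[p[:,0].min(),p[:,0].max()]
    p=pix(d,circ(par,.033,.0125));o+=[p[:,0].min(),p[:,0].max(),p[:,1].min()]
    p=pix(d,circ(par,.035,.006));o+=[p[:,0].min(),p[:,0].max(),p[:,1].min()]
    p=pix(d,circ(par,-.0345,.016));o+=[p[:,0].min(),p[:,0].max(),p[:,1].max()]
    return np.array(o)
E
python3 - <<'E'
from fit import *
d,p,rv=pickle.load(open("w4.pkl","rb"))
U=lambda u:220+u/2.75-.3
V=lambda v:215+v/2.75-.3
m=np.array([U(178),U(402),U(201),U(377),V(56),U(248),U(330),V(54),U(190),U(386),V(543)])
r=least_squares(lambda q:pred(d,q)-m,[-.012,0,-.005,0,0])
print(r.x[:3]*1e3,np.degrees(r.x[3:]),r.fun.round(1))
E
```

```text
[-8.16491992  0.71954078 -3.03812658] [-0.82325377  0.13182437] [-0.1 -0.4  0.3 -0.1 -0.4 -0.2  0.5  0.3  0.2 -0.1  0.1]
```

```bash
cat > plan.py <<'E'
from st import *
YAW=-17.65
c=np.radians(YAW);ex=np.array([np.cos(c),np.sin(c),0]);ey=np.array([-np.sin(c),np.cos(c),0]);ez=np.array([0,0,1.])
H=np.array([.5266,.0450,.042])
CT=np.array([-.0095,.0007,-.003]);TILT0=-0.8
def toolrot(th):
    D=np.column_stack([[0,0,-1.],ex,-ey]);return R.from_rotvec(ex*np.radians(th)).as_matrix()@D
def go(my,mz,th,x=0.):
    C=H+ex*x*1e-3+ey*(my*1e-3+.035*np.cos(np.radians(th)))+ez*(mz*1e-3+.035*np.sin(np.radians(th)))
    D=toolrot(th-TILT0);pos=C-D@CT
    s,M=st()
    print("to",(pos*1e3).round(1),"shift/20mm",(M.T@(pos-s["tool_pos"])/.02).round(2),"turn/4deg",(np.degrees((R.from_matrix(M).inv()*R.from_matrix(D)).as_rotvec())/4).round(2))
def where():
    s,M=st()
    C=s["tool_pos"]+M@CT
    ax=M@R.from_rotvec([0,np.radians(TILT0),0]).as_matrix()@np.array([0,0,-1.])
    for n,P in(("minus",C-.035*ax),("plus",C+.035*ax)):
        v=P-H;print(n,np.round([v@ex*1e3,v@ey*1e3,v[2]*1e3],1),end=" ")
    th=np.degrees(np.arcsin(ax[2]));print("tilt",round(th,2),"yaw",round(np.degrees(np.arctan2(-ax[0],ax[1]))-YAW,2),"Fhold",np.round([s["ft_force"]@ex,s["ft_force"]@ey,s["ft_force"][2]],1),"T",s["ft_torque"].round(2))
E
python3 - <<'E'
from plan import *
where();go(-22,50,23)
E
```

```text
t 8.4833 p [ 531.6 -285.2  163.7] q [-0.49  0.43 -0.07  1.08  0.    1.26] F [-0.4 -0.1 -2.1] w 29.2
minus [ 109.6 -344.8  131.7] plus [ 100.9 -275.3  130.7] tilt -0.82 yaw 7.17 Fhold [-0.4 -0.3 -2.1] T [-0.01  0.01 -0.02]
t 8.4833 p [ 531.6 -285.2  163.7] q [-0.49  0.43 -0.07  1.08  0.    1.26] F [-0.4 -0.1 -2.1] w 29.2
to [529.4  56.   95.8] shift/20mm [  3.39  -3.22 -16.75] turn/4deg [1.77 5.95 0.36]
```

Emit:
{"fn": "move_arm", "kwargs": {"series": [{"tx": 0,"ty": -0.2,"tz": -1,"wx": 0,"wy": 0,"wz": 0,"jaw": 20},{"tx": 0,"ty": -0.2,"tz": -1,"wx": 0,"wy": 0,"wz": 0,"jaw": 20},{"tx": 0,"ty": -0.2,"tz": -1,"wx": 0,"wy": 0,"wz": 0,"jaw": 20},{"tx": 0,"ty": -0.2,"tz": -1,"wx": 0,"wy": 0,"wz": 0,"jaw": 20},{"tx": 0,"ty": -0.2,"tz": -1,"wx": 0,"wy": 0,"wz": 0,"jaw": 20},{"tx": 0,"ty": -0.2,"tz": -1,"wx": 0,"wy": 0,"wz": 0,"jaw": 20},{"tx": 0,"ty": -0.2,"tz": -1,"wx": 0,"wy": 0,"wz": 0,"jaw": 20},{"tx": 0,"ty": -0.2,"tz": -1,"wx": 0,"wy": 0,"wz": 0,"jaw": 20},{"tx": 0,"ty": -0.2,"tz": -1,"wx": 0,"wy": 0,"wz": 0,"jaw": 20},{"tx": 0,"ty": -0.2,"tz": -1,"wx": 0,"wy": 0,"wz": 0,"jaw": 20},{"tx": 0,"ty": -0.2,"tz": -1,"wx": 0,"wy": 0,"wz": 0,"jaw": 20},{"tx": 0,"ty": -0.2,"tz": -1,"wx": 0,"wy": 0,"wz": 0,"jaw": 20}]}}

```text
clock: 9.48
tool_pos: [0.5265, -0.0393, 0.1616]
tcp_rot: [1.341, 1.119, -1.345]
ft_force: [0.4, -0.2, -1.5]
gripper_width: 0.0297
```

Emit:
{"fn": "move_arm", "kwargs": {"series": [{"tx": 0,"ty": -0.2,"tz": -1,"wx": 0,"wy": 0,"wz": 0,"jaw": 20},{"tx": 0,"ty": -0.2,"tz": -1,"wx": 0,"wy": 0,"wz": 0,"jaw": 20},{"tx": 0,"ty": -0.2,"tz": -1,"wx": 0,"wy": 0,"wz": 0,"jaw": 20},{"tx": 0,"ty": -0.2,"tz": -1,"wx": 0,"wy": 0,"wz": 0,"jaw": 20},{"tx": 0,"ty": 0,"tz": 0,"wx": 0.9,"wy": 0,"wz": 0,"jaw": 20},{"tx": 0,"ty": 0,"tz": 0,"wx": 0.9,"wy": 0,"wz": 0,"jaw": 20},{"tx": 0,"ty": 0,"tz": 0,"wx": 0,"wy": 1,"wz": 0,"jaw": 20},{"tx": 0,"ty": 0,"tz": 0,"wx": 0,"wy": 1,"wz": 0,"jaw": 20},{"tx": 0,"ty": 0,"tz": 0,"wx": 0,"wy": 1,"wz": 0,"jaw": 20},{"tx": 0,"ty": 0,"tz": 0,"wx": 0,"wy": 1,"wz": 0,"jaw": 20},{"tx": 0,"ty": 0,"tz": 0,"wx": 0,"wy": 1,"wz": 0,"jaw": 20},{"tx": 0,"ty": 0,"tz": 0,"wx": 0,"wy": 1,"wz": 0,"jaw": 20}]}}

```text
clock: 10.48
tool_pos: [0.5255, 0.0413, 0.1622]
tcp_rot: [1.78, 1.303, -1.154]
ft_force: [-0.6, -0.5, -1.5]
gripper_width: 0.0297
```

```bash

python3 - <<'E'
from plan import *
where();go(-22,50,23)
E
```

```text
t 10.4833 p [525.5  41.3 162.2] q [-0.17  0.26 -0.41  0.84  0.42  1.72] F [-0.6 -0.5 -1.5] w 29.7
minus [  0.8 -37.2 116.2] plus [  0.9  27.1 143.9] tilt 23.35 yaw -0.07 Fhold [-0.4 -0.7 -1.5] T [-0.45  0.17 -0.07]
t 10.4833 p [525.5  41.3 162.2] q [-0.17  0.26 -0.41  0.84  0.42  1.72] F [-0.6 -0.5 -1.5] w 29.7
to [529.4  56.   95.8] shift/20mm [ 3.34 -0.04  0.67] turn/4deg [-0.02 -0.09  0.02]
```

Emit:
{"fn": "move_arm", "kwargs": {"series": [{"tx": 0.67,"ty": -0.01,"tz": 0.13,"wx": 0,"wy": 0,"wz": 0,"jaw": 20},{"tx": 0.67,"ty": -0.01,"tz": 0.13,"wx": 0,"wy": 0,"wz": 0,"jaw": 20},{"tx": 0.67,"ty": -0.01,"tz": 0.13,"wx": 0,"wy": 0,"wz": 0,"jaw": 20},{"tx": 0.67,"ty": -0.01,"tz": 0.13,"wx": 0,"wy": 0,"wz": 0,"jaw": 20},{"tx": 0.67,"ty": 0,"tz": 0.13,"wx": 0,"wy": 0,"wz": 0,"jaw": 20},{"tx": 0,"ty": 0,"tz": 0,"wx": 0,"wy": 0,"wz": 0,"jaw": 20},{"tx": 0,"ty": 0,"tz": 0,"wx": 0,"wy": 0,"wz": 0,"jaw": 20}]}}

```text
clock: 11.07
tool_pos: [0.5286, 0.0564, 0.0951]
tcp_rot: [1.777, 1.303, -1.159]
ft_force: [0.1, 0.5, -1.3]
gripper_width: 0.0296
```

```bash

python3 - <<'E'
from plan import *
from plant import eyes
import pickle
s,M=st();where()
for n in("wrist","scene","top"):
    d=eyes.capture(n);cv2.imwrite(f"pics/{n}5.png",d["image"]);pickle.dump((d,s["tool_pos"],s["tcp_rot"]),open(n+"5.pkl","wb"))
    im=d["image"]
    if n=="scene": cv2.imwrite("pics/scene5a.png",cv2.resize(im[200:320,260:400],None,fx=5,fy=5,interpolation=2))
E
```

```text
t 11.0667 p [528.6  56.4  95.1] q [-0.14  0.33 -0.51  0.66  0.41  1.76] F [ 0.1  0.5 -1.3] w 29.6
t 11.0667 p [528.6  56.4  95.1] q [-0.14  0.33 -0.51  0.66  0.41  1.76] F [ 0.1  0.5 -1.3] w 29.6
minus [ -0.8 -21.8  49.3] plus [-0.7 42.5 76.8] tilt 23.14 yaw -0.12 Fhold [-0.1  0.5 -1.3] T [-0.43  0.16 -0.  ]
```

View pics/wrist5.png

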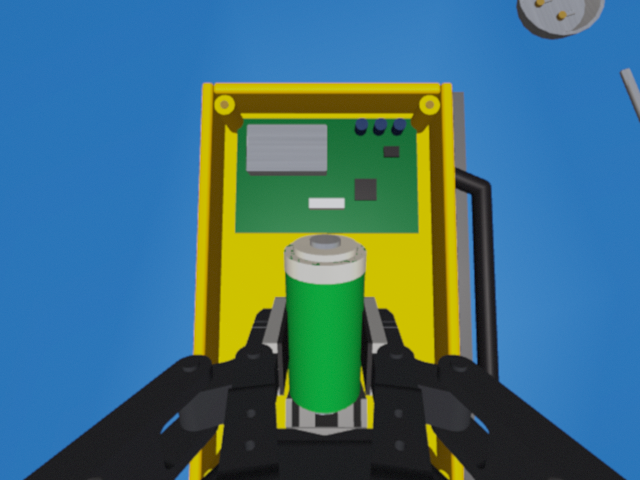

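View pics/scene5a.png

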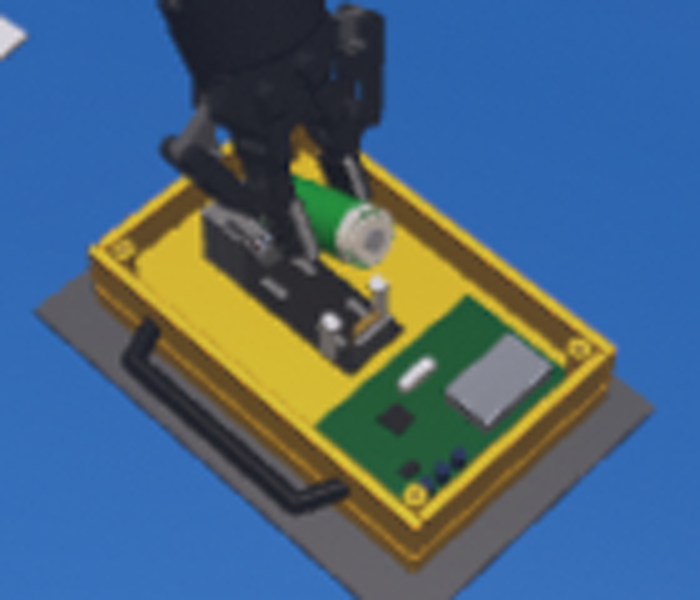

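```bash

python3 - <<'E'
from plan import *
import pickle
S,p,rv=pickle.load(open("scene5.pkl","rb"));T,_,_=pickle.load(open("top5.pkl","rb"));W,_,_=pickle.load(open("wrist5.pkl","rb"))
M=R.from_rotvec(rv).as_matrix()
ax=M@R.from_rotvec([0,np.radians(TILT0),0]).as_matrix()@np.array([0,0,-1.])
for k in(-.0095,-.0082,-.011):
    C=p+M@[k,.0007,-.003];P=C+.035*ax
    print(k,"scene",proj(S,P),"top",proj(T,P),"w",proj(W,P,(p,rv)))
o,e=.4,0
print("seen scene",(260+374/5-.4,200+243/5-.4))
# lateral of monitor edges in wrist image
for q in((203,84),(453,84)):
    X=onz(W,q,.052,(p,rv))-H;print(np.round([X@ex*1e3,X@ey*1e3],1))
im=T["image"];cv2.imwrite("pics/top5a.png",cv2.resize(im[170:310,230:390],None,fx=4.2,fy=4.2,interpolation=2))
im=S["image"];cv2.imwrite("pics/scene5b.png",cv2.resize(im[225:275,300:360],None,fx=10,fy=10,interpolation=2))
im=W["image"];cv2.imwrite("pics/w5a.png",cv2.resize(im[215:435,225:425],None,fx=2.7,fy=2.7,interpolation=2))
E
```

```text
-0.0095 scene [334.52348794 248.00253713] top [295.19950695 229.41586602] w [324.54223867 239.13247128]
-0.0082 scene [334.67147162 248.40763842] top [294.99783516 229.42157573] w [324.54179139 238.08317855]
-0.011 scene [334.35251185 247.53449476] top [295.43270274 229.40926381] w [324.54276464 240.36635557]
seen scene (334.40000000000003, 248.2)
[-74.  142.5]
[ 75.9 142.1]
```

View pics/scene5b.png

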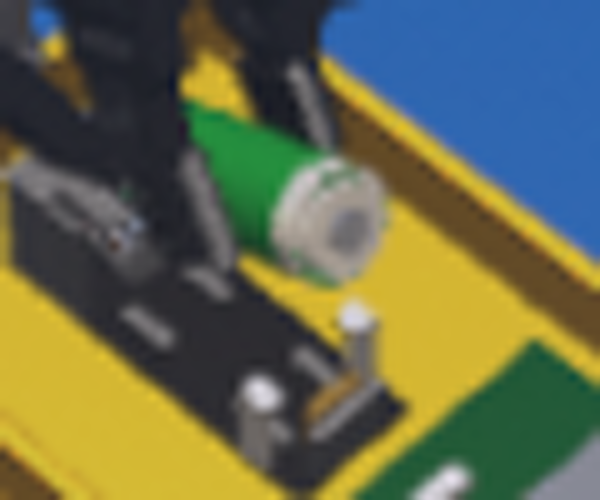

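View pics/top5a.png

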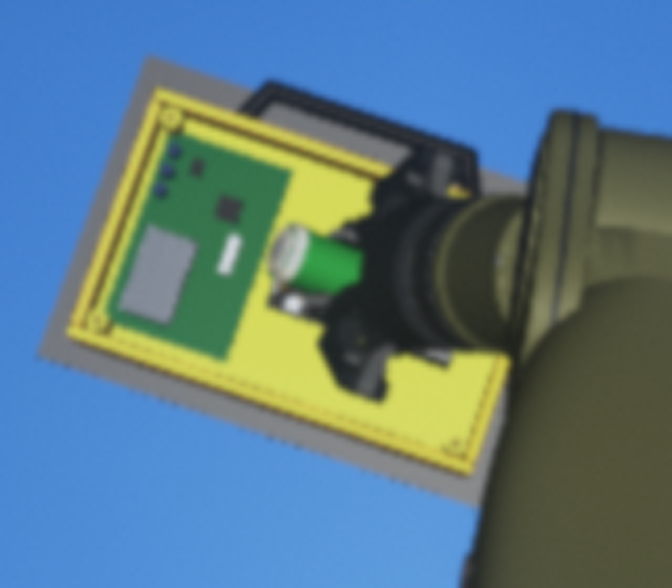

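View pics/w5a.png

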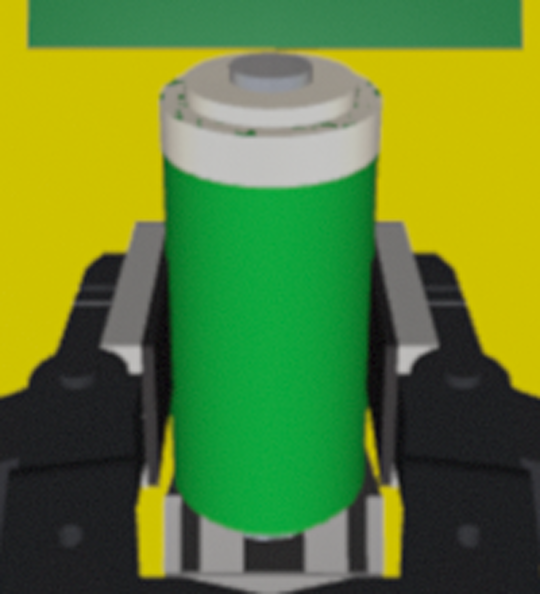

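```bash
sed -i 's/-.0095,.0007/-.0100,.0007/' plan.py
python3 - <<'E'
from plan import *
import pickle
S,p,rv=pickle.load(open("scene5.pkl","rb"))
for z in(.011,.012):
    print(proj(S,H+.028*ey+z*ez),proj(S,H+.028*ey+.0175*ex+z*ez),proj(S,H+.028*ey-.0175*ex+z*ez))
print("seen",(300+308/10-.45,225+354/10-.45),(300+262/10-.45,225+392/10-.45),(300+355/10-.45,225+317/10-.45))
where();go(-24.5,8,23.5,0.3)
E
```

```text
[329.91716677 260.09996726] [325.18644403 264.05676512] [334.59211196 256.18982201]
[329.92005239 259.87816544] [325.18626353 263.83621818] [334.59799159 255.96681016]
seen (330.35, 259.95) (325.75, 263.75) (335.05, 256.25)
t 11.2167 p [530.9  56.   97.2] q [-0.14  0.33 -0.51  0.66  0.41  1.76] F [ 0.8  0.6 -0.3] w 29.5
minus [  1.4 -21.8  51.8] plus [ 1.5 42.6 79.4] tilt 23.2 yaw -0.01 Fhold [ 0.6  0.8 -0.3] T [-0.41  0.13 -0.03]
t 11.2167 p [530.9  56.   97.2] q [-0.14  0.33 -0.51  0.66  0.41  1.76] F [ 0.8  0.6 -0.3] w 29.5
to [528.9  53.7  53.6] shift/20mm [ 1.94 -0.06  1.01] turn/4deg [-0.    0.07 -0.01]
```

```bash
python3 - <<'E'
from plan import *
from plant import eyes
for i in range(8):
    eyes.capture("top");s=bot.sense();print(s["clock"],(s["tool_pos"]*1e3).round(1),s["q"].round(4),s["ft_force"].round(1))
E
```

```text
11.2667 [531.1  55.9  97.5] [-0.138   0.327  -0.5056  0.6614  0.4124  1.7572] [-0.1 -0.5 -1. ]
11.3167 [531.2  55.9  97.6] [-0.138   0.3269 -0.5056  0.6614  0.4124  1.7573] [-0.3  0.3 -1.4]
11.3667 [531.1  55.9  97.6] [-0.138   0.3268 -0.5057  0.6613  0.4124  1.7573] [ 0.1 -0.2 -0.4]
11.4167 [531.1  55.9  97.5] [-0.1379  0.3268 -0.5058  0.6613  0.4124  1.7573] [-0.9  0.9 -1.6]
11.4667 [531.   56.   97.4] [-0.1379  0.3269 -0.506   0.6612  0.4124  1.7573] [-0.5  0.4 -1.3]
11.5167 [530.9  56.   97.3] [-0.1378  0.3271 -0.5062  0.6612  0.4124  1.7573] [ 0.3  0.  -0.9]
11.5667 [530.8  56.   97.2] [-0.1379  0.3272 -0.5063  0.6611  0.4124  1.7573] [-0.4 -0.4 -1.9]
11.6167 [530.7  56.   97.1] [-0.1379  0.3273 -0.5064  0.6611  0.4124  1.7573] [ 0.6 -0.2 -1.1]
```

Emit:
{"fn": "move_arm", "kwargs": {"series": [{"tx": 0.2,"ty": -0.01,"tz": 0.13,"wx": 0,"wy": 0,"wz": 0,"jaw": 20},{"tx": 0.2,"ty": -0.01,"tz": 0.13,"wx": 0,"wy": 0.05,"wz": 0,"jaw": 20},{"tx": 0.2,"ty": -0.01,"tz": 0.13,"wx": 0,"wy": 0,"wz": 0,"jaw": 20},{"tx": 0.2,"ty": -0.01,"tz": 0.13,"wx": 0,"wy": 0,"wz": 0,"jaw": 20},{"tx": 0.2,"ty": 0,"tz": 0.13,"wx": 0,"wy": 0,"wz": 0,"jaw": 20},{"tx": 0.2,"ty": 0,"tz": 0.12,"wx": 0,"wy": 0,"wz": 0,"jaw": 20},{"tx": 0.2,"ty": 0,"tz": 0.12,"wx": 0,"wy": 0,"wz": 0,"jaw": 20},{"tx": 0.2,"ty": 0,"tz": 0.12,"wx": 0,"wy": 0,"wz": 0,"jaw": 20},{"tx": 0.2,"ty": 0,"tz": 0,"wx": 0,"wy": 0,"wz": 0,"jaw": 20},{"tx": 0.1,"ty": 0,"tz": 0,"wx": 0,"wy": 0,"wz": 0,"jaw": 20},{"tx": 0,"ty": 0,"tz": 0,"wx": 0,"wy": 0,"wz": 0,"jaw": 20},{"tx": 0,"ty": 0,"tz": 0,"wx": 0,"wy": 0,"wz": 0,"jaw": 20}]}}

```text
clock: 12.62
tool_pos: [0.529, 0.0537, 0.0538]
tcp_rot: [1.781, 1.302, -1.152]
ft_force: [0.1, -0.5, -1.7]
gripper_width: 0.0294
```

```bash

python3 - <<'E'
from plan import *
from plant import eyes
import pickle
where()
s=bot.sense()
for n in("wrist","scene"):
    d=eyes.capture(n);cv2.imwrite(f"pics/{n}6.png",d["image"])
    im=d["image"]
    if n=="scene": cv2.imwrite("pics/scene6a.png",cv2.resize(im[225:285,290:360],None,fx=9,fy=9,interpolation=2))
    else: cv2.imwrite("pics/w6a.png",cv2.resize(im[200:435,225:425],None,fx=2.5,fy=2.5,interpolation=2))
where();go(-24.5,3,23.5,.5)
E
```

```text
t 12.6167 p [529.   53.7  53.8] q [-0.15  0.38 -0.57  0.55  0.42  1.75] F [ 0.1 -0.5 -1.7] w 29.4
minus [  0.3 -24.4   8.3] plus [ 0.3 39.8 36.1] tilt 23.4 yaw -0.01 Fhold [ 0.3 -0.4 -1.7] T [-0.49  0.1  -0.  ]
t 12.7167 p [529.2  53.6  54.1] q [-0.15  0.38 -0.57  0.55  0.42  1.75] F [-0.7 -0.4 -2.2] w 29.2
minus [  0.6 -24.5   8.6] plus [ 0.6 39.8 36.4] tilt 23.41 yaw -0.0 Fhold [-0.6 -0.6 -2.2] T [-0.42  0.15 -0.  ]
t 12.7167 p [529.2  53.6  54.1] q [-0.15  0.38 -0.57  0.55  0.42  1.75] F [-0.7 -0.4 -2.2] w 29.2
to [529.1  53.6  48.6] shift/20mm [ 0.25 -0.    0.11] turn/4deg [-0.    0.02 -0.01]
```

View pics/scene6a.png

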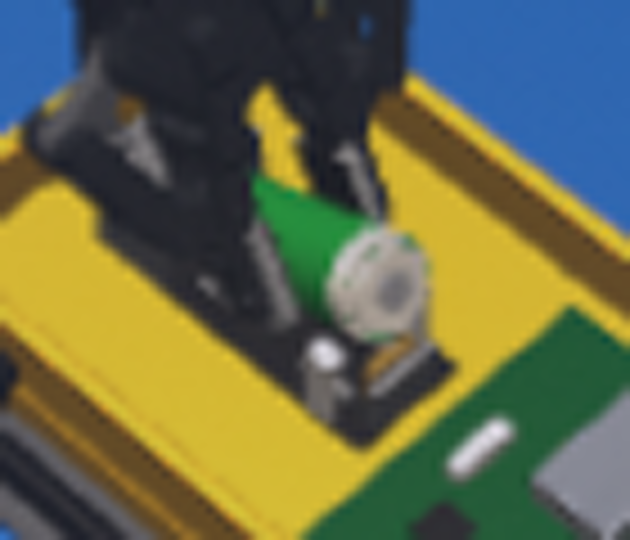

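View pics/w6a.png

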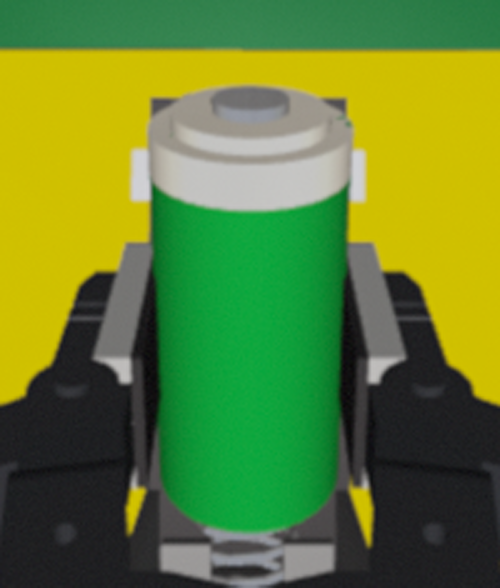

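```bash

python3 - <<'E'
from plan import *
from plant import eyes
s=bot.sense();d=eyes.capture("wrist")
pr=(s["tool_pos"],s["tcp_rot"])
for n,v in(("mid",176),("back",150),("front",202)):
    for z in (.011,):
        X=onz(d,(324.2-.2,200+v/2.5-.2),H[2]+z,pr)-H;print(n,np.round([X@ex*1e3,X@ey*1e3],1))
X=onz(d,(324.2-.2,200+98/2.5-.2),H[2]+-.018,pr)-H;print("base end",np.round([X@ex*1e3,X@ey*1e3],1))
E
```

```text
mid [ 0.3 28.2]
back [ 0.3 33. ]
front [ 0.3 23.5]
base end [ 0.3 45.4]
```

```bash

python3 - <<'E'
from plan import *
where();go(-24.5,0,23.5,.5)
E
```

```text
t 12.7667 p [529.2  53.6  54.2] q [-0.15  0.38 -0.57  0.55  0.42  1.75] F [ 0.1 -0.9 -0.5] w 29.6
minus [  0.6 -24.5   8.6] plus [ 0.6 39.7 36.4] tilt 23.41 yaw -0.0 Fhold [ 0.4 -0.8 -0.5] T [-0.44  0.11 -0.  ]
t 12.7667 p [529.2  53.6  54.2] q [-0.15  0.38 -0.57  0.55  0.42  1.75] F [ 0.1 -0.9 -0.5] w 29.6
to [529.1  53.6  45.6] shift/20mm [ 0.39 -0.    0.18] turn/4deg [-0.    0.02 -0.01]
```

Emit:
{"fn": "move_arm", "kwargs": {"series": [{"tx": 0.08,"ty": 0,"tz": 0.04,"wx": 0,"wy": 0,"wz": 0,"jaw": 20},{"tx": 0.08,"ty": 0,"tz": 0.04,"wx": 0,"wy": 0,"wz": 0,"jaw": 20},{"tx": 0.08,"ty": 0,"tz": 0.04,"wx": 0,"wy": 0,"wz": 0,"jaw": 20},{"tx": 0.08,"ty": 0,"tz": 0.03,"wx": 0,"wy": 0,"wz": 0,"jaw": 20},{"tx": 0.07,"ty": 0,"tz": 0.03,"wx": 0,"wy": 0,"wz": 0,"jaw": 20},{"tx": 0,"ty": 0,"tz": 0,"wx": 0,"wy": 0,"wz": 0,"jaw": 20},{"tx": 0,"ty": 0,"tz": 0,"wx": 0,"wy": 0,"wz": 0,"jaw": 20}]}}

```text
clock: 13.35
tool_pos: [0.5289, 0.0535, 0.0453]
tcp_rot: [1.781, 1.302, -1.152]
ft_force: [-0.6, 0.0, 0.3]
gripper_width: 0.0294
```

```bash

python3 - <<'E'
from plan import *
from plant import eyes
for i in range(3): where();eyes.capture("top")
go(-24.5,-1,23.5,.5)
E
```

```text
t 13.35 p [528.9  53.5  45.3] q [-0.15  0.39 -0.58  0.53  0.42  1.75] F [-0.6  0.   0.3] w 29.4
minus [  0.3 -24.7  -0.2] plus [ 0.3 39.6 27.6] tilt 23.41 yaw -0.03 Fhold [-0.6 -0.2  0.3] T [-0.39  0.2   0.03]
t 13.4 p [528.9  53.5  45.4] q [-0.15  0.39 -0.58  0.53  0.42  1.75] F [0.  0.7 0.3] w 29.8
minus [  0.3 -24.6  -0.2] plus [ 0.3 39.6 27.6] tilt 23.41 yaw -0.02 Fhold [-0.2  0.7  0.3] T [-0.37  0.17  0.03]
t 13.45 p [528.9  53.5  45.4] q [-0.15  0.39 -0.58  0.53  0.42  1.75] F [-0.4 -0.1  0.3] w 29.8
minus [  0.3 -24.7  -0.2] plus [ 0.3 39.6 27.6] tilt 23.4 yaw -0.02 Fhold [-0.3 -0.2  0.3] T [-0.42  0.14  0.05]
t 13.5 p [528.9  53.5  45.4] q [-0.15  0.39 -0.58  0.53  0.42  1.75] F [-0.5 -0.6  0.7] w 29.5
to [529.1  53.6  44.6] shift/20mm [0.04 0.01 0.01] turn/4deg [-0.01  0.02 -0.  ]
```

Emit:
{"fn": "move_arm", "kwargs": {"series": [{"tx": -0.02,"ty": 0,"tz": 0.045,"wx": 0,"wy": 0,"wz": 0,"jaw": 20},{"tx": -0.02,"ty": 0,"tz": 0.045,"wx": 0,"wy": 0,"wz": 0,"jaw": 20},{"tx": -0.02,"ty": 0,"tz": 0.045,"wx": 0,"wy": 0,"wz": 0,"jaw": 20},{"tx": -0.02,"ty": 0,"tz": 0.045,"wx": 0,"wy": 0,"wz": 0,"jaw": 20},{"tx": -0.02,"ty": 0,"tz": 0.045,"wx": 0,"wy": 0,"wz": 0,"jaw": 20},{"tx": 0,"ty": 0,"tz": 0,"wx": 0,"wy": 0,"wz": 0,"jaw": 20}]}}

```text
clock: 14.0
tool_pos: [0.5276, 0.0496, 0.0455]
tcp_rot: [1.782, 1.304, -1.15]
ft_force: [1.5, 5.3, -0.1]
gripper_width: 0.0296
```

```bash

python3 - <<'E'
from plan import *
from plant import eyes
for i in range(2): where();eyes.capture("top")
E
```

```text
t 14.0 p [527.6  49.6  45.5] q [-0.15  0.39 -0.58  0.53  0.42  1.74] F [ 1.5  5.3 -0.1] w 29.6
minus [  0.3 -28.8  -0.1] plus [ 0.3 35.4 27.9] tilt 23.53 yaw 0.01 Fhold [-0.1  5.5 -0.1] T [ 0.61 -0.04 -0.02]
t 14.05 p [527.6  49.6  45.5] q [-0.15  0.39 -0.58  0.53  0.42  1.74] F [ 1.1  4.7 -1. ] w 29.7
minus [  0.3 -28.7  -0.1] plus [ 0.3 35.4 27.9] tilt 23.52 yaw 0.01 Fhold [-0.3  4.8 -1. ] T [ 0.57 -0.06  0.01]
```

Emit:
{"fn": "move_arm", "kwargs": {"series": [{"tx": -0.02,"ty": 0,"tz": 0.045,"wx": 0,"wy": 0,"wz": 0,"jaw": 20},{"tx": -0.02,"ty": 0,"tz": 0.045,"wx": 0,"wy": 0,"wz": 0,"jaw": 20},{"tx": -0.02,"ty": 0,"tz": 0.045,"wx": 0,"wy": 0,"wz": 0,"jaw": 20},{"tx": -0.02,"ty": 0,"tz": 0.045,"wx": 0,"wy": 0,"wz": 0,"jaw": 20},{"tx": -0.02,"ty": 0,"tz": 0.045,"wx": 0,"wy": 0,"wz": 0,"jaw": 20},{"tx": 0,"ty": 0,"tz": 0,"wx": 0,"wy": 0,"wz": 0,"jaw": 20}]}}

```text
clock: 14.6
tool_pos: [0.5265, 0.0462, 0.0458]
tcp_rot: [1.784, 1.306, -1.148]
ft_force: [2.5, 8.6, -3.1]
gripper_width: 0.0295
```

```bash

python3 - <<'E'
from plan import *
from plant import eyes
for i in range(2): where();d=eyes.capture("wrist")
im=d["image"];cv2.imwrite("pics/w7a.png",cv2.resize(im[200:435,225:425],None,fx=2.5,fy=2.5,interpolation=2))
E
```

```text
t 14.6 p [526.5  46.2  45.8] q [-0.16  0.39 -0.58  0.54  0.42  1.73] F [ 2.5  8.6 -3.1] w 29.5
minus [  0.3 -32.4   0.1] plus [ 0.2 31.7 28.2] tilt 23.69 yaw 0.07 Fhold [-0.3  9.  -3.1] T [ 1.19 -0.36 -0.02]
t 14.65 p [526.5  46.2  45.8] q [-0.16  0.39 -0.58  0.54  0.42  1.73] F [ 2.6  9.6 -2.4] w 29.6
minus [  0.2 -32.4   0.1] plus [ 0.2 31.7 28.2] tilt 23.69 yaw 0.07 Fhold [-0.4  9.9 -2.4] T [ 1.22 -0.4   0.08]
```

View pics/w7a.png

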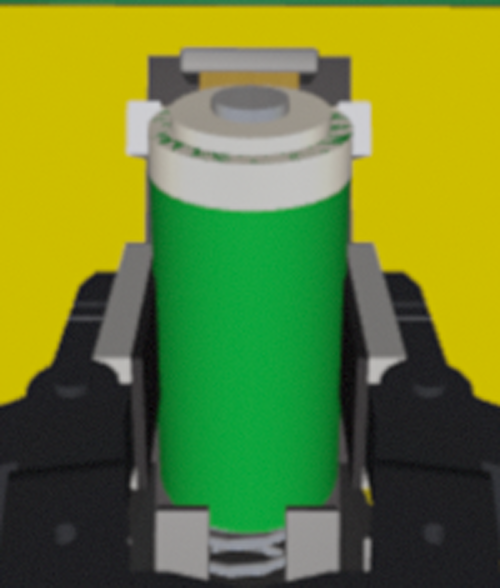

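```bash

python3 - <<'E'
from plan import *
go(-35,.4,20,.3)
E
```

```text
t 14.7 p [526.5  46.2  45.8] q [-0.16  0.39 -0.58  0.54  0.42  1.73] F [ 3.2  9.7 -2.9] w 29.8
to [525.8  43.8  44. ] shift/20mm [0.03 0.   0.15] turn/4deg [ 0.02 -0.92  0.01]
```

Emit:
{"fn": "move_arm", "kwargs": {"series": [{"tx": 0.01,"ty": 0,"tz": 0.04,"wx": 0,"wy": -0.2,"wz": 0,"jaw": 20},{"tx": 0.01,"ty": 0,"tz": 0.04,"wx": 0,"wy": -0.2,"wz": 0,"jaw": 20},{"tx": 0.01,"ty": 0,"tz": 0.04,"wx": 0,"wy": -0.2,"wz": 0,"jaw": 20},{"tx": 0,"ty": 0,"tz": 0.03,"wx": 0,"wy": -0.2,"wz": 0,"jaw": 20},{"tx": 0,"ty": 0,"tz": 0,"wx": 0,"wy": -0.1,"wz": 0,"jaw": 20},{"tx": 0,"ty": 0,"tz": 0,"wx": 0,"wy": 0,"wz": 0,"jaw": 20}]}}

```text
clock: 15.2
tool_pos: [0.5259, 0.0446, 0.0441]
tcp_rot: [1.734, 1.271, -1.193]
ft_force: [4.1, 11.7, -3.8]
gripper_width: 0.0296
```

```bash

python3 - <<'E'
from plan import *
from plant import eyes
where();d=eyes.capture("wrist");where()
go(-36.2,.8,16,.3)
E
```

```text
t 15.2 p [525.9  44.6  44.1] q [-0.13  0.39 -0.56  0.55  0.36  1.76] F [ 4.1 11.7 -3.8] w 29.6
minus [  0.3 -34.2   0.5] plus [ 0.1 31.5 24.6] tilt 20.14 yaw 0.13 Fhold [ 0.3 12.4 -3.8] T [ 1.56 -0.51  0.01]
t 15.25 p [525.9  44.6  44.1] q [-0.13  0.39 -0.56  0.55  0.36  1.76] F [ 3.3 11.4 -3.5] w 29.3
minus [  0.2 -34.3   0.4] plus [ 0.1 31.4 24.5] tilt 20.15 yaw 0.12 Fhold [-0.3 11.8 -3.5] T [ 1.49 -0.52  0.01]
t 15.25 p [525.9  44.6  44.1] q [-0.13  0.39 -0.56  0.55  0.36  1.76] F [ 3.3 11.4 -3.5] w 29.3
to [525.4  42.7  42. ] shift/20mm [0.06 0.01 0.13] turn/4deg [ 0.03 -1.04  0.01]
```

Emit:
{"fn": "move_arm", "kwargs": {"series": [{"tx": 0.015,"ty": 0,"tz": 0.025,"wx": 0,"wy": -0.25,"wz": 0,"jaw": 20},{"tx": 0.015,"ty": 0,"tz": 0.025,"wx": 0,"wy": -0.25,"wz": 0,"jaw": 20},{"tx": 0.015,"ty": 0,"tz": 0.025,"wx": 0,"wy": -0.25,"wz": 0,"jaw": 20},{"tx": 0.015,"ty": 0,"tz": 0.025,"wx": 0,"wy": -0.25,"wz": 0,"jaw": 20},{"tx": 0,"ty": 0,"tz": 0,"wx": 0,"wy": 0,"wz": 0,"jaw": 20}]}}

```text
clock: 15.67
tool_pos: [0.5255, 0.0435, 0.0421]
tcp_rot: [1.677, 1.23, -1.242]
ft_force: [2.8, 10.9, -3.6]
gripper_width: 0.0293
```

```bash

python3 - <<'E'
from plan import *
from plant import eyes
where();d=eyes.capture("wrist");where()
im=d["image"];cv2.imwrite("pics/w8a.png",cv2.resize(im[200:435,225:425],None,fx=2.5,fy=2.5,interpolation=2))
go(-36.5,1.1,12,.3)
E
```

```text
t 15.6667 p [525.5  43.5  42.1] q [-0.09  0.39 -0.55  0.57  0.29  1.79] F [ 2.8 10.9 -3.6] w 29.3
minus [  0.2 -35.4   0.8] plus [ 0.  31.8 20.3] tilt 16.15 yaw 0.14 Fhold [-0.6 11.2 -3.6] T [ 1.7  -0.5   0.03]
t 15.7167 p [525.5  43.5  42.1] q [-0.09  0.39 -0.55  0.57  0.29  1.79] F [ 2.3 11.2 -4.7] w 29.2
minus [  0.2 -35.4   0.8] plus [ 0.1 31.8 20.3] tilt 16.17 yaw 0.14 Fhold [-1.2 11.4 -4.7] T [ 1.83 -0.53 -0.03]
t 15.7167 p [525.5  43.5  42.1] q [-0.09  0.39 -0.55  0.57  0.29  1.79] F [ 2.3 11.2 -4.7] w 29.2
to [525.3  42.3  40. ] shift/20mm [0.09 0.01 0.09] turn/4deg [ 0.03 -1.04  0.01]
```

View pics/w8a.png

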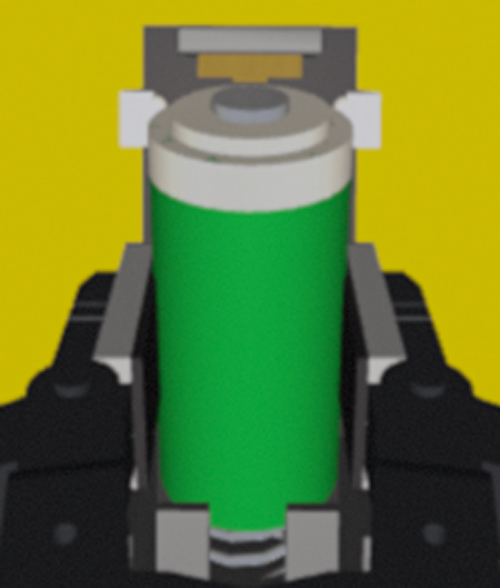

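Emit:
{"fn": "move_arm", "kwargs": {"series": [{"tx": 0.02,"ty": 0,"tz": 0.025,"wx": 0,"wy": -0.25,"wz": 0,"jaw": 20},{"tx": 0.02,"ty": 0,"tz": 0.025,"wx": 0,"wy": -0.25,"wz": 0,"jaw": 20},{"tx": 0.02,"ty": 0,"tz": 0.02,"wx": 0,"wy": -0.25,"wz": 0,"jaw": 20},{"tx": 0.02,"ty": 0,"tz": 0.02,"wx": 0,"wy": -0.25,"wz": 0,"jaw": 20},{"tx": 0,"ty": 0,"tz": 0,"wx": 0,"wy": 0,"wz": 0,"jaw": 20}], "force": 100}}

```text
clock: 16.13
tool_pos: [0.5253, 0.0425, 0.0401]
tcp_rot: [1.62, 1.188, -1.29]
ft_force: [2.6, 11.4, -3.6]
gripper_width: 0.0291
```

```bash

python3 - <<'E'
from plan import *
from plant import eyes
where();d=eyes.capture("wrist");where()
im=d["image"];cv2.imwrite("pics/w9a.png",cv2.resize(im[200:435,225:425],None,fx=2.5,fy=2.5,interpolation=2))
go(-37.2,1.2,8,.3)
E
```

```text
t 16.1333 p [525.3  42.5  40.1] q [-0.05  0.39 -0.53  0.59  0.22  1.83] F [ 2.6 11.4 -3.6] w 29.1
minus [  0.3 -36.3   1.2] plus [ 0.1 32.1 15.9] tilt 12.18 yaw 0.15 Fhold [-0.9 11.7 -3.6] T [ 1.98 -0.48  0.04]
t 16.1833 p [525.3  42.5  40.1] q [-0.05  0.39 -0.53  0.59  0.22  1.83] F [ 3.5 11.8 -3.4] w 29.3
minus [  0.3 -36.3   1.1] plus [ 0.1 32.1 15.9] tilt 12.21 yaw 0.14 Fhold [-0.2 12.3 -3.4] T [ 2.   -0.47 -0.01]
t 16.1833 p [525.3  42.5  40.1] q [-0.05  0.39 -0.53  0.59  0.22  1.83] F [ 3.5 11.8 -3.4] w 29.3
to [525.   41.3  37.7] shift/20mm [0.1  0.   0.09] turn/4deg [ 0.03 -1.05  0.01]
```

View pics/w9a.png

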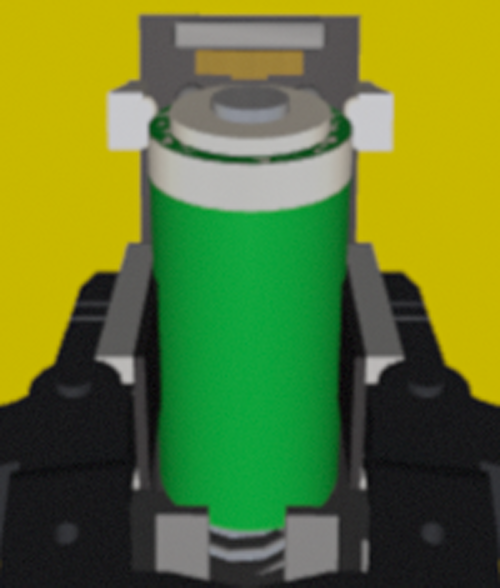

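Emit:
{"fn": "move_arm", "kwargs": {"series": [{"tx": 0.025,"ty": 0,"tz": 0.02,"wx": 0,"wy": -0.25,"wz": 0,"jaw": 20},{"tx": 0.025,"ty": 0,"tz": 0.02,"wx": 0,"wy": -0.25,"wz": 0,"jaw": 20},{"tx": 0.025,"ty": 0,"tz": 0.02,"wx": 0,"wy": -0.25,"wz": 0,"jaw": 20},{"tx": 0.025,"ty": 0,"tz": 0.02,"wx": 0,"wy": -0.25,"wz": 0,"jaw": 20},{"tx": 0,"ty": 0,"tz": 0,"wx": 0,"wy": 0,"wz": 0,"jaw": 20}]}}

```text
clock: 16.6
tool_pos: [0.525, 0.0415, 0.0378]
tcp_rot: [1.563, 1.146, -1.335]
ft_force: [2.5, 10.4, -3.4]
gripper_width: 0.0287
```

```bash

python3 - <<'E'
from plan import *
from plant import eyes
where();d=eyes.capture("wrist");where()
im=d["image"];cv2.imwrite("pics/w10a.png",cv2.resize(im[200:435,225:425],None,fx=2.5,fy=2.5,interpolation=2))
go(-37.5,1.2,4,.3)
E
```

```text
t 16.6 p [525.   41.5  37.8] q [-0.01  0.4  -0.51  0.62  0.15  1.87] F [ 2.5 10.4 -3.4] w 28.7
minus [  0.3 -37.    1.1] plus [ 0.2 32.3 11.1] tilt 8.2 yaw 0.14 Fhold [-0.8 10.7 -3.4] T [ 1.85 -0.36  0.04]
t 16.65 p [525.   41.5  37.7] q [-0.01  0.4  -0.51  0.62  0.15  1.87] F [ 3.3 10.9 -4.3] w 28.8
minus [  0.3 -37.1   1.1] plus [ 0.2 32.2 11.1] tilt 8.22 yaw 0.14 Fhold [-0.2 11.3 -4.3] T [ 2.03 -0.51  0.09]
t 16.65 p [525.   41.5  37.7] q [-0.01  0.4  -0.51  0.62  0.15  1.87] F [ 3.3 10.9 -4.3] w 28.8
to [524.8  40.6  35.4] shift/20mm [0.11 0.   0.06] turn/4deg [ 0.04 -1.05  0.01]
```

View pics/w10a.png

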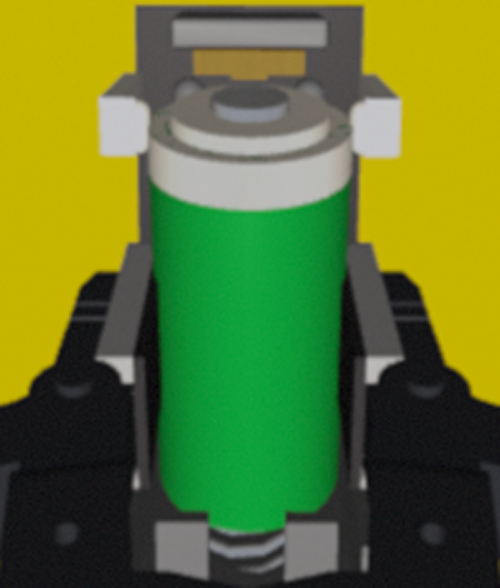

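Emit:
{"fn": "move_arm", "kwargs": {"series": [{"tx": 0.03,"ty": 0,"tz": 0.015,"wx": 0,"wy": -0.25,"wz": 0,"jaw": 20},{"tx": 0.03,"ty": 0,"tz": 0.015,"wx": 0,"wy": -0.25,"wz": 0,"jaw": 20},{"tx": 0.03,"ty": 0,"tz": 0.015,"wx": 0,"wy": -0.25,"wz": 0,"jaw": 20},{"tx": 0.03,"ty": 0,"tz": 0.015,"wx": 0,"wy": -0.25,"wz": 0,"jaw": 20},{"tx": 0,"ty": 0,"tz": 0,"wx": 0,"wy": 0,"wz": 0,"jaw": 20}]}}

```text
clock: 17.07
tool_pos: [0.5249, 0.041, 0.0354]
tcp_rot: [1.505, 1.104, -1.379]
ft_force: [1.4, 11.8, -1.6]
gripper_width: 0.0286
```

```bash

python3 - <<'E'
from plan import *
from plant import eyes
where();d=eyes.capture("wrist");where()
im=d["image"];cv2.imwrite("pics/w11a.png",cv2.resize(im[200:435,225:425],None,fx=2.5,fy=2.5,interpolation=2))
go(-37.2,1.1,0,.3)
E
```

```text
t 17.0667 p [524.9  41.   35.4] q [ 0.03  0.41 -0.49  0.65  0.08  1.9 ] F [ 1.4 11.8 -1.6] w 28.6
minus [  0.3 -37.2   1. ] plus [ 0.2 32.7  6.2] tilt 4.23 yaw 0.14 Fhold [-2.2 11.6 -1.6] T [ 2.21 -0.25  0.03]
t 17.1167 p [524.9  41.   35.4] q [ 0.03  0.41 -0.49  0.65  0.08  1.9 ] F [ 1.6 12.2 -1.3] w 29.0
minus [  0.4 -37.2   1. ] plus [ 0.2 32.6  6.2] tilt 4.27 yaw 0.14 Fhold [-2.2 12.1 -1.3] T [ 2.27 -0.28  0.12]
t 17.1167 p [524.9  41.   35.4] q [ 0.03  0.41 -0.49  0.65  0.08  1.9 ] F [ 1.6 12.2 -1.3] w 29.0
to [524.7  40.3  33.1] shift/20mm [0.11 0.   0.04] turn/4deg [ 0.04 -1.07  0.01]
```

View pics/w11a.png

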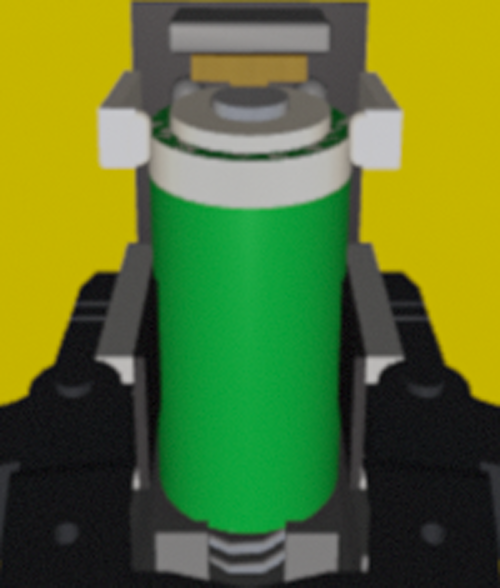

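Emit:
{"fn": "move_arm", "kwargs": {"series": [{"tx": 0.03,"ty": 0,"tz": 0.01,"wx": 0,"wy": -0.25,"wz": 0,"jaw": 20},{"tx": 0.03,"ty": 0,"tz": 0.01,"wx": 0,"wy": -0.25,"wz": 0,"jaw": 20},{"tx": 0.03,"ty": 0,"tz": 0,"wx": 0,"wy": -0.25,"wz": 0,"jaw": 20},{"tx": 0.03,"ty": 0,"tz": 0,"wx": 0,"wy": -0.25,"wz": 0,"jaw": 20},{"tx": 0,"ty": 0,"tz": 0,"wx": 0,"wy": 0,"wz": 0,"jaw": 20}]}}

```text
clock: 17.53
tool_pos: [0.5246, 0.0405, 0.0337]
tcp_rot: [1.445, 1.06, -1.421]
ft_force: [-1.2, 11.6, 7.1]
gripper_width: 0.0287
```

```bash

python3 - <<'E'
from plan import *
from plant import eyes
where();d=eyes.capture("wrist");where()
im=d["image"];cv2.imwrite("pics/w12a.png",cv2.resize(im[200:435,225:425],None,fx=2.5,fy=2.5,interpolation=2))
d=eyes.capture("scene");im=d["image"];cv2.imwrite("pics/s12a.png",cv2.resize(im[225:285,290:360],None,fx=9,fy=9,interpolation=2))
go(-37.0,1.0,-1,.3)
E
```

```text
t 17.5333 p [524.6  40.5  33.7] q [ 0.07  0.42 -0.46  0.68  0.02  1.94] F [-1.2 11.6  7.1] w 28.7
minus [  0.3 -37.1   1.6] plus [ 0.1 32.9  1.9] tilt 0.19 yaw 0.12 Fhold [-4.7 10.7  7.1] T [ 2.06  0.31 -0.01]
t 17.5833 p [524.6  40.5  33.7] q [ 0.07  0.42 -0.46  0.68  0.02  1.94] F [-1.9 11.1  7.1] w 29.3
minus [  0.3 -37.1   1.6] plus [ 0.1 32.9  1.9] tilt 0.23 yaw 0.12 Fhold [-5.1 10.   7.1] T [2.1  0.35 0.02]
t 17.6333 p [524.6  40.5  33.7] q [ 0.07  0.42 -0.46  0.68  0.02  1.94] F [-1.2 10.9  6.4] w 29.0
to [524.7  40.3  32.4] shift/20mm [0.07 0.01 0.01] turn/4deg [ 0.03 -0.31  0.01]
```

View pics/w12a.png

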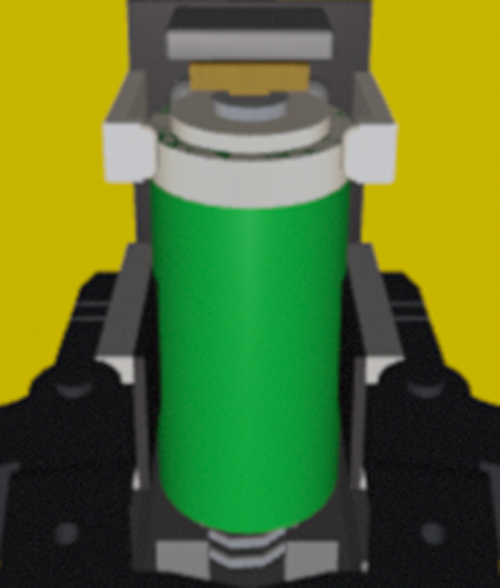

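View pics/s12a.png

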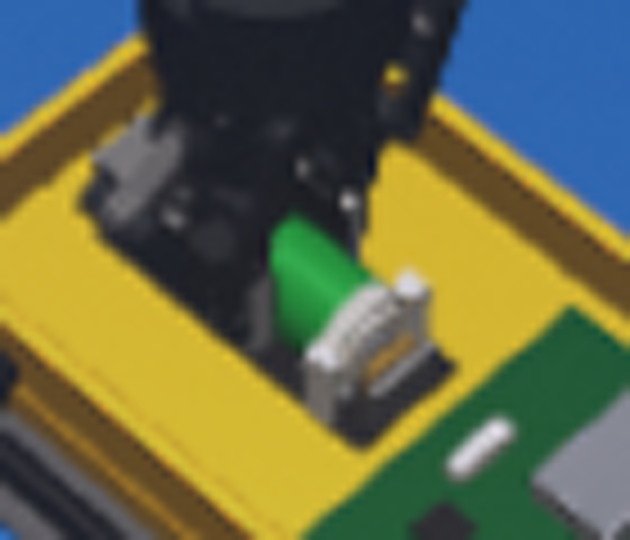

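```bash

python3 - <<'E'
from fit import *
from plant import eyes
d=eyes.capture("wrist")
def f(a,y0,s,n):
    U=lambda u:225+u/s-.3
    V=lambda v:y0+v/s-.3
    m=np.array([U(a[0]),U(a[1]),U(a[2]),U(a[3]),V(a[4]),U(a[5]),U(a[6]),V(a[7]),U(a[8]),U(a[9]),V(a[10])])
    w=np.array(a)*0+1;w[[0,1]]=a[11] if False else 1
    r=least_squares(lambda q:(pred(d,q)-m)*wt,[-.010,0,-.003,0,0]);print(n,(r.x[:3]*1e3).round(1),np.degrees(r.x[3:]).round(2),r.fun.round(1))
wt=np.array([1,1,1,1,0,1,1,1,1,1,1.])
f([148,353,173,330,0,209,292,83,159,341,533],200,2.5,"w7")
wt[[0,1]]=0
f([148,353,171,332,0,211,291,83,159,341,533],200,2.5,"w11")
f([148,353,171,331,0,212,288,91,159,341,534],200,2.5,"w12")
E
```

```text
w7 [-9.5  0.9 -4.2] [-1.62  0.08] [ 0.2  0.1 -0.9  0.4  0.   1.3 -1.  -0.2  0.4 -0.4  0.2]
w11 [-10.3   0.9  -4.6] [-0.3   0.12] [-0.   0.  -0.3  0.1  0.   0.5 -0.3 -0.1  0.4 -0.4  0.1]
w12 [-8.8  0.8 -2.8] [-0.24  0.03] [ 0.  -0.  -0.2 -0.2  0.   0.   0.4 -0.3  0.9 -0.9  0.3]
```

Emit:
{"fn": "move_arm", "kwargs": {"series": [{"tx": -0.01,"ty": 0,"tz": -0.03,"wx": 0,"wy": 0,"wz": 0,"jaw": 20},{"tx": -0.01,"ty": 0,"tz": -0.03,"wx": 0,"wy": 0,"wz": 0,"jaw": 20},{"tx": -0.01,"ty": 0,"tz": -0.03,"wx": 0,"wy": 0,"wz": 0,"jaw": 20},{"tx": -0.01,"ty": 0,"tz": -0.03,"wx": 0,"wy": 0,"wz": 0,"jaw": 20},{"tx": 0,"ty": 0,"tz": 0,"wx": 0,"wy": 0,"wz": 0,"jaw": 20}]}}

```text
clock: 18.1
tool_pos: [0.5247, 0.0406, 0.0338]
tcp_rot: [1.444, 1.057, -1.424]
ft_force: [-1.3, 6.2, 3.6]
gripper_width: 0.0291
```

```bash

python3 - <<'E'
from plan import *
from plant import eyes
where();d=eyes.capture("wrist");where()
im=d["image"];cv2.imwrite("pics/w13a.png",cv2.resize(im[200:435,225:425],None,fx=2.5,fy=2.5,interpolation=2))
E
```

```text
t 18.1 p [524.7  40.6  33.8] q [ 0.07  0.42 -0.46  0.68  0.01  1.95] F [-1.3  6.2  3.6] w 29.1
minus [  0.2 -36.9   1.9] plus [ 0.2 33.1  1.9] tilt -0.01 yaw 0.04 Fhold [-3.1  5.5  3.6] T [ 1.07  0.22 -0.03]
t 18.15 p [524.6  40.6  33.8] q [ 0.07  0.42 -0.46  0.68  0.01  1.95] F [-1.2  5.8  2.8] w 29.0
minus [  0.2 -36.9   1.9] plus [ 0.1 33.1  1.9] tilt -0.0 yaw 0.03 Fhold [-2.9  5.1  2.8] T [ 1.12  0.17 -0.  ]
```

View pics/w13a.png

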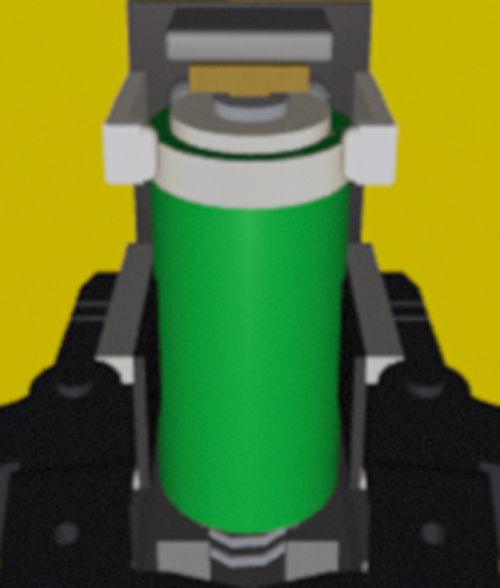

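Emit:
{"fn": "move_arm", "kwargs": {"series": [{"tx": 0,"ty": 0,"tz": -0.03,"wx": 0,"wy": 0,"wz": 0,"jaw": 20},{"tx": -0.01,"ty": 0,"tz": -0.03,"wx": 0,"wy": 0,"wz": 0,"jaw": 20},{"tx": -0.01,"ty": 0,"tz": -0.03,"wx": 0,"wy": 0,"wz": 0,"jaw": 20},{"tx": 0,"ty": 0,"tz": 0,"wx": 0,"wy": 0,"wz": 0,"jaw": 20},{"tx": 0,"ty": 0,"tz": 0,"wx": 0,"wy": 0,"wz": 0,"jaw": 20}]}}

```text
clock: 18.57
tool_pos: [0.5248, 0.0412, 0.0338]
tcp_rot: [1.442, 1.055, -1.426]
ft_force: [-0.6, 4.8, 3.5]
gripper_width: 0.0286
```

```bash

python3 - <<'E'
from plan import *
where()
E
```

```text
t 18.5667 p [524.8  41.2  33.8] q [ 0.07  0.42 -0.46  0.68  0.01  1.95] F [-0.6  4.8  3.5] w 28.6
minus [  0.2 -36.3   2. ] plus [ 0.2 33.7  1.8] tilt -0.15 yaw -0.01 Fhold [-2.   4.4  3.5] T [0.96 0.28 0.01]
```

Emit:
{"fn": "move_arm", "kwargs": {"series": [{"tx": 0,"ty": 0,"tz": -0.03,"wx": 0,"wy": 0,"wz": 0,"jaw": 20},{"tx": -0.01,"ty": 0,"tz": -0.03,"wx": 0,"wy": 0,"wz": 0,"jaw": 20},{"tx": -0.01,"ty": 0,"tz": -0.03,"wx": 0,"wy": 0,"wz": 0,"jaw": 20},{"tx": 0,"ty": 0,"tz": 0,"wx": 0,"wy": 0,"wz": 0,"jaw": 20},{"tx": 0,"ty": 0,"tz": 0,"wx": 0,"wy": 0,"wz": 0,"jaw": 20}]}}

```text
clock: 18.98
tool_pos: [0.525, 0.0419, 0.0339]
tcp_rot: [1.44, 1.053, -1.428]
ft_force: [-0.8, 0.9, 1.2]
gripper_width: 0.0288
```

```bash

python3 - <<'E'
from plan import *
where()
E
```

```text
t 18.9833 p [525.   41.9  33.9] q [ 0.07  0.42 -0.46  0.68  0.01  1.95] F [-0.8  0.9  1.2] w 28.8
minus [  0.1 -35.5   2.1] plus [ 0.2 34.5  1.7] tilt -0.29 yaw -0.04 Fhold [-1.   0.6  1.2] T [0.13 0.37 0.01]
```

Emit:
{"fn": "move_arm", "kwargs": {"series": [{"tx": 0,"ty": 0,"tz": 0,"wx": 0,"wy": 0,"wz": 0,"jaw": 30},{"tx": 0,"ty": 0,"tz": 0,"wx": 0,"wy": 0,"wz": 0,"jaw": 34},{"tx": 0,"ty": 0,"tz": 0,"wx": 0,"wy": 0,"wz": 0,"jaw": 38},{"tx": -0.1,"ty": 0,"tz": 0,"wx": 0,"wy": 0,"wz": 0,"jaw": 42},{"tx": 0,"ty": 0,"tz": 0,"wx": 0,"wy": 0,"wz": 0,"jaw": 46},{"tx": 0,"ty": 0,"tz": 0,"wx": 0,"wy": 0,"wz": 0,"jaw": 46}], "force": 40}}

```text
clock: 19.48
tool_pos: [0.5259, 0.0424, 0.0365]
tcp_rot: [1.442, 1.053, -1.426]
ft_force: [0.2, -0.1, 1.2]
gripper_width: 0.0462
```

```bash

python3 - <<'E'
from plan import *
from plant import eyes
where();d=eyes.capture("wrist")
im=d["image"];cv2.imwrite("pics/w14a.png",cv2.resize(im[180:435,205:445],None,fx=2.3,fy=2.3,interpolation=2))
E
```

```text
t 19.4833 p [525.9  42.4  36.5] q [ 0.07  0.42 -0.46  0.69  0.01  1.95] F [ 0.2 -0.1  1.2] w 46.2
minus [  0.8 -34.8   4.6] plus [ 0.8 35.2  4.4] tilt -0.19 yaw -0.03 Fhold [ 0.2 -0.   1.2] T [-0.02 -0.    0.01]
```

View pics/w14a.png

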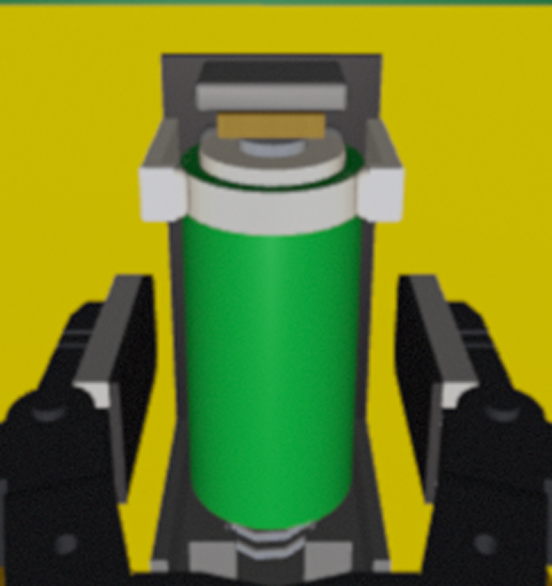

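Emit:
{"fn": "move_arm", "kwargs": {"series": [{"tx": -0.5,"ty": 0,"tz": 0,"wx": 0,"wy": 0,"wz": 0,"jaw": 50},{"tx": -1,"ty": 0,"tz": 0,"wx": 0,"wy": 0,"wz": 0,"jaw": 50},{"tx": -1,"ty": 0,"tz": 0,"wx": 0,"wy": 0,"wz": 0,"jaw": 50},{"tx": -1,"ty": 0,"tz": 0,"wx": 0,"wy": 0,"wz": 0,"jaw": 60},{"tx": -1,"ty": 0,"tz": 0,"wx": 0,"wy": 0,"wz": 0,"jaw": 85},{"tx": -1,"ty": 0,"tz": 0,"wx": 0,"wy": 0,"wz": 0,"jaw": 85},{"tx": -0.5,"ty": 0,"tz": 0.5,"wx": 0,"wy": 0,"wz": 0,"jaw": 85},{"tx": 0,"ty": 0,"tz": 1,"wx": 0,"wy": 0,"wz": 0,"jaw": 85},{"tx": 0,"ty": 0,"tz": 1,"wx": 0,"wy": 0,"wz": 0,"jaw": 85},{"tx": 0,"ty": 0,"tz": 1,"wx": 0,"wy": 0,"wz": 0,"jaw": 85},{"tx": 0,"ty": 0,"tz": 0,"wx": 0,"wy": 0,"wz": 0,"jaw": 85},{"tx": 0,"ty": 0,"tz": 0,"wx": 0,"wy": 0,"wz": 0,"jaw": 85}]}}

```text
clock: 20.53
tool_pos: [0.503, -0.0265, 0.1555]
tcp_rot: [1.443, 1.053, -1.428]
ft_force: [0.5, -0.4, -0.1]
gripper_width: 0.085
```

```bash

python3 - <<'E'
from plan import *
from plant import eyes
import pickle
s,M=st();d=eyes.capture("wrist");pickle.dump((d,s["tool_pos"],s["tcp_rot"]),open("w15.pkl","wb"))
im=d["image"];cv2.imwrite("pics/w15.png",im)
c=proj(d,H,(s["tool_pos"],s["tcp_rot"]));print(c)
u,v=c.astype(int);cv2.imwrite("pics/w15a.png",cv2.resize(im[v-90:v+90,u-90:u+90],None,fx=3.3,fy=3.3,interpolation=2));print(u-90,v-90)
d=eyes.capture("scene");im=d["image"];cv2.imwrite("pics/s15a.png",cv2.resize(im[225:285,290:360],None,fx=9,fy=9,interpolation=2))
E
```

```text
t 20.5333 p [503.  -26.5 155.5] q [-0.06  0.27 -0.33  0.97  0.01  1.82] F [ 0.5 -0.4 -0.1] w 85.0
[324.37485321 132.30293085]
234 42
```

View pics/w15a.png

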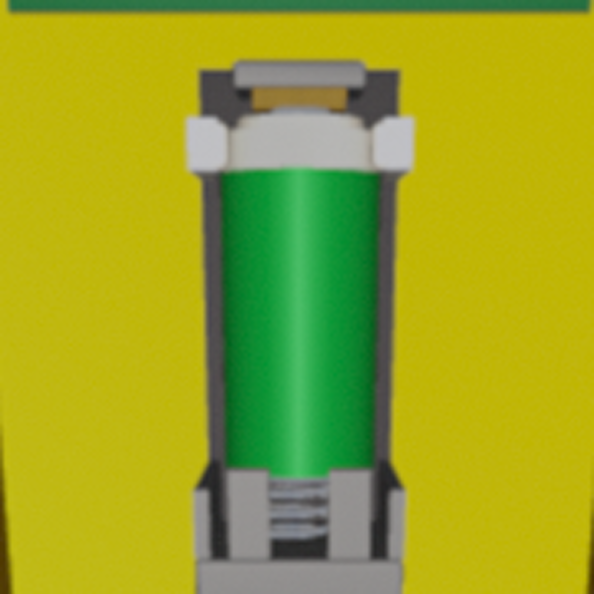

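View pics/s15a.png

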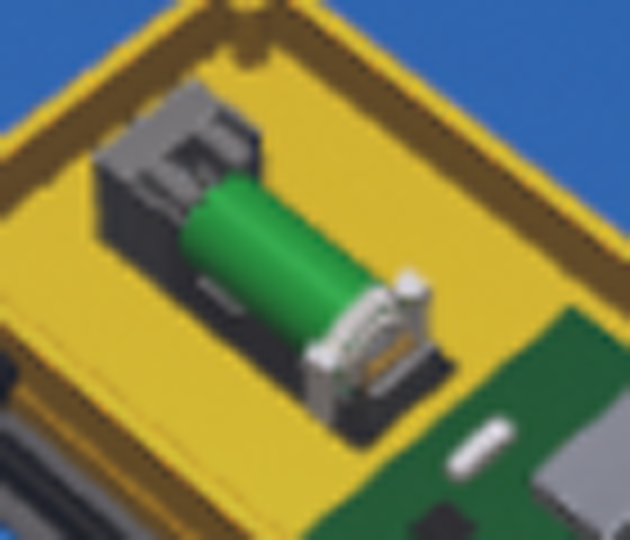

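```bash

python3 - <<'E'
from plan import *
from fit import pix
import pickle
d,p,rv=pickle.load(open("w15.pkl","rb"));M=R.from_rotvec(rv).as_matrix()
im=d["image"];hsv=cv2.cvtColor(im,cv2.COLOR_BGR2HSV);m=cv2.inRange(hsv,(45,90,40),(80,255,255))
for r in range(100,180,10):
    w=np.where(m[r,280:370])[0]+280;print(r,w.min(),w.max(),end=" | ")
print()
th=np.linspace(0,2*np.pi,720)[:,None]
def edges(zp,zm,H=H):
    a=H+ey*.035+ez*zp;b=H-ey*.035+ez*zm;ax=(a-b)/np.linalg.norm(a-b);up=np.cross(ex,ax)
    out=[]
    for s in(-25,-10,5,20):
        C=(a+b)/2+ax*s*1e-3;P=C+.016*(np.cos(th)*ex+np.sin(th)*up)
        q=pix(d,(P-p)@M);out.append((q[:,1][np.argmax(q[:,0])].round(1),(q[:,0].max()-q[:,0].min()).round(2)))
    return out
for zp,zm in((0.001,.001),(.003,.001),(.005,.001),(0.001,.003)):print(zp,zm,edges(zp,zm))
# direct subpixel width by gradient
g=cv2.GaussianBlur(hsv[:,:,0].astype(float),(0,0),0.6)
def seen(r):
    row=im[r].astype(float);x=row[:,1]-row[:,2]  # green minus red
    xs=np.arange(640);
    L=np.interp(60,x[285:315],xs[285:315]);
    seg=x[325:365][::-1];Rr=np.interp(60,seg,xs[325:365][::-1]);return round(Rr-L,2)
for r in(102,115,130,145,160):print(r,seen(r))
# row extents
col=im[:,324].astype(float);print([ (i,col[i].astype(int).tolist()) for i in range(88,96)],[ (i,col[i].astype(int).tolist()) for i in range(182,190)])
E
```

```text
100 301 348 | 110 301 348 | 120 301 348 | 130 301 348 | 140 302 347 | 150 302 347 | 160 302 347 | 170 302 347 | 
0.001 0.001 [(np.float64(169.7), np.float64(45.73)), (np.float64(147.6), np.float64(46.6)), (np.float64(124.5), np.float64(47.51)), (np.float64(100.6), np.float64(48.45))]
0.003 0.001 [(np.float64(169.8), np.float64(45.78)), (np.float64(147.7), np.float64(46.73)), (np.float64(124.6), np.float64(47.72)), (np.float64(100.5), np.float64(48.76))]
0.005 0.001 [(np.float64(169.8), np.float64(45.83)), (np.float64(147.8), np.float64(46.86)), (np.float64(124.7), np.float64(47.94)), (np.float64(100.5), np.float64(49.07))]
0.001 0.003 [(np.float64(170.0), np.float64(46.03)), (np.float64(147.6), np.float64(46.84)), (np.float64(124.5), np.float64(47.67)), (np.float64(100.5), np.float64(48.54))]
102 46.5
115 46.22
130 45.59
145 44.85
160 44.27
[(88, [177, 180, 180]), (89, [177, 179, 180]), (90, [178, 180, 180]), (91, [172, 179, 173]), (92, [152, 182, 148]), (93, [112, 185, 95]), (94, [98, 186, 67]), (95, [98, 186, 68])] [(182, [100, 188, 71]), (183, [100, 188, 72]), (184, [99, 189, 70]), (185, [103, 189, 76]), (186, [117, 178, 97]), (187, [135, 144, 123]), (188, [127, 120, 121]), (189, [116, 113, 113])]
```

```bash

python3 - <<'E'
from plan import *
from plant import eyes
a=eyes.capture("top")["image"];b=cv2.imread("pics/top0.png")
for n,(y0,y1,x0,x1) in dict(spent=(262,292,420,462),cover=(195,305,105,190),scr=(130,150,270,350),badge=(135,168,375,405),dish=(130,162,232,262),tub=(325,395,145,215)).items():
    print(n,np.abs(a[y0:y1,x0:x1].astype(int)-b[y0:y1,x0:x1]).mean().round(2))
print(bot.job_done())
E
```

```text
spent 9.99
cover 9.34
scr 8.3
badge 7.38
dish 8.57
tub 10.03
the job is handed in; nothing more can be done
None
```

The green cell is in the holder and the job is handed in at about 20.6 s of the 72 s. It gave no verdict, so the result below rests on my own checks.

**What I did:** I gripped the cell near its middle and tilted it to about 23°. I slid the flat end under the tabs and pushed the spring back; the wrist read about 12 N at most. I then rotated the button end down between the clips, eased the cell forward onto the brass contact, opened the fingers and backed away.

**Checks that agreed:**
- **Fit:** the last wrist and scene pictures show the flat end under both tabs, the clips over the white band and the button against the brass plate.
- **Level:** its outline in the wrist picture matches a level cell to about 1 mm.
- **Release:** the wrist force was back to about zero after release.
- **Tuck:** before the button end came down, the wrist read 9 to 12 N along the spring. By the pose readings, the button end was then 20 to 28 mm above the bay axis.

**Checks that disagreed or were weak:**
- **Heights:** heights worked out from the pose readings came out 1 to 1.5 mm above where the rails were felt.
- **Spring:** the compression worked out from position was about 1.6 mm more than the force implied. I went by the measured force.
- **Force limits:** the contact force between cell and monitor can't be read directly, so I only have the wrist force for those limits.
- **Things left alone:** comparing the first and last top pictures told me nothing. The spent cell, cover, screwdriver, badge, dish and tub regions all differed by a similar 7 to 10 grey levels, which looks like an overall brightness change. My moves did not go near them except the spent cell, and the fingers stayed clear of it by calculation.

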